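Lid a sealed parts box and snap its four clips shut, corner to opposite corner

ROBOT

A 6-joint arm with a two-finger parallel gripper is mounted at the origin on the work surface. World frame = base frame: x ahead of the robot, y to its left, z up, the work surface at z = 0. Lengths are in m, angles in rad, forces in N, time in s.
With the tool pointing down it reaches from about 0.3 to 0.85 m from the base axis. Payload 5.4 kg.
Tool frame: the origin (TCP) lies between the finger pads; the fingertips stand ahead of it and the grasp point (between the pads) lies 5 mm behind it (ctrl.tip_reach is the x of the fingertips in the tool frame, in m); x points along the fingers, y is the direction in which the jaws open and shut, and the axes are right-handed (so a half turn about x gives the same grasp; the last joint's range is limited). The gripper opens to 85 mm and grips with 20 to 120 N. Pads are 22 mm wide; open, the fingers measure 114 mm over their backs; the gripper's body (76 mm by 85 mm) begins 54 mm behind the grasp point. The pads swing forward as they close: fully open they stand 13 mm farther back than shut.
Start: joints at [1.129, 0.158, 1.597, -0, 1.386, -0.21], TCP at [0.132, 0.56, 0.245] pointing down, gripper open.
Joint ranges: [-2.91, 2.91], [-0.94, 2.29], [0.18, 2.7], [-1.29, 4.43], [0.17, 2.64], [-3, 3]. Speed limits (rad/s): [2.57, 2.57, 3.14, 3.14, 3.14, 3.14].

INTERFACE

Orientations are given as a unit quaternion [x, y, z, w].
In Python, from bench import ctrl, viewer, ticket gives the robot as it stands.
- The arm moves only by the tool jog_arm, never from a script. Its argument "motion" is a list that holds one entry, the list of rows, each a list of 5 numbers: the shift along the tool's x, y, z in cm, then the turn about the tool's x in degrees, then the gripper's target within -1 to 1 (fully open at 1, half-way at 0, shut at -1). In form: [[[tx, ty, tz, yaw, fingers], ...]]. A call has 1 to 5 rows; each row shifts and turns the commanded pose from where the row before left it, along the tool's axes as they then stand; what a row does not reach is not made up. A row lasts 1/12 s, in which the tool goes at most 41.7 mm and 7.16 degrees, less where a joint would pass 70% of its speed; a pose out of reach is approached as far as the arm can. A call with a gripper value outside its range is refused whole. The fingers move at their own pace and stop on an object; "force" is the grip in N (left out, the last holds). Time passes only in rows, so rows that do not move let the fingers close. It gives the time, the measured TCP pose, the force and the opening at its end, in the units of the state.
- ctrl.get_state(): the state, without advancing time (a new reading comes with each control period).
- viewer.read_camera(name): name is "scene" or "top"; returns (picture, depth): 480x640x3 uint8, red, green, blue; 480x640 float32, m along the optical axis (not along the pixel's ray), 0 where there is no reading.
- viewer.camera_params(name): a dict with "camera_matrix" (3x3 intrinsics, pixels), "cam_to_world" (4x4, takes a point from camera to world coordinates). Camera axes: x right, y up, looking along -z (the intrinsics and any distortion apply to the point x, -y, -z); pixel columns grow to the right and rows downward; lengths in m; the calibration is good to about 2 mm. A picture is of the moment at which its call begins. camera_params takes no time and is no camera call.
- ticket.hand_in(): hands the job in, once; it reports no verdict.
The state is a dict: "t": time; "joint_pos": joint angles; "qd": joint speeds; "joint_efforts": joint torques, N m; "eef_pos": TCP position; "ee_rot": TCP orientation; "wrist_force": force on the tool from outside, world axes, zero at the start; "moment": the same for the moment, N m; "finger_gap": finger opening in m.
Only numpy, scipy, OpenCV 4.12 (cv2) and the standard library are available. Lean on these libraries where they do the work, as an engineer would, in place of code of your own. Each camera call takes 0.05 s, during which the arm holds its last target. There are 200 camera calls.

TASK

Set the lid gently on the parts box by its handle, all clips still open, so that its plug sits in the mouth and it rests level on the rubber seal. Then snap the four clips shut from corner to opposite corner so that the seal is drawn down evenly: first one clip and the one diagonally across from it, then the remaining two. Push each clip slowly and only as hard as it takes to snap home (some 10 N, never over 25 N), do not drop the lid, and leave the tools and the spray can where they are.

Things in the scene. Friction and masses are not known exactly. Their poses are not given: they have to be found in the camera images.
- case: Open grey plastic parts box, fixed on the bench, bearings in it. Outer walls 200 mm (x) by 150 mm (y), 4 mm thick: its mouth is 192 x 142 mm. Rim 110 mm high. Origin: centre of its underside; x along its length, z up.
- case_rim (a point): Centre of the box's mouth at rim height, axes as the box's. A rim flange reaches 110 mm (x) and 85 mm (y) from here; under its long edges hangs a rolled bead, 6 mm round, its axis 83 mm out in y and 7 mm below. On the flange lies a springy rubber seal, 3 mm high: it holds the loose lid's seat about 2.5 mm above the rim; four shut clips squeeze that to under 2 mm.
- lid: Loose light-grey lid, 0.5 kg, lying right way up; plate 216 x 172 x 6 mm. Origin: centre of the foot of its plug; x along its length, z up. The plug under the plate enters the box's mouth: 10 mm deep, tapered, 3 mm clear all round at its foot, 1 mm at the top. It fits either way round (half a turn).
- lid_seat (a point): Centre of the lid's seat plane (the plate's underside), 10 mm above the lid's origin; axes as the lid's. With the lid on, it is over the box's centre, 110 to 114 mm above the box's underside.
- lid_handle (a point): Middle of the lid's handle bar, 56 mm above the lid's origin; axes as the lid's. The bar is level, lies along x, 104 mm long, 16 mm wide (y), 16 mm high, 32 mm clear above the plate, on two 14 mm posts 45 mm either side of here.
- clip0: Black clip hinged on the lid's +x +y corner; clip2 is diagonally opposite. Flap 44 mm wide, 3 mm thick, reaching 36 mm from the hinge, a hook on its inner face. Origin: middle of the hinge axis, at x +65, y +89.5, z 21 mm of the lid. x along the hinge, -z from hinge to free edge, +y out of the outer face, the side to push; they turn with the clip.
- clip0_hinge (a joint): Angle of clip0: 0 shut, flap straight down; 1.57 straight out; 1.7 to 2.2 at the start. Light friction, stays where left. Pushed in, its hook meets the bead at 0.2 to 0.3, resists with 5 to 11 N near the flap's free edge as seal and lid give (the lid shifts up to 2 mm), passes over centre near 0.1 and snaps to 0, a hard stop: push slowly. Let go sooner it stays at 0.1 to 0.3.
- clip1: Black clip hinged on the lid's -x +y corner; clip3 is diagonally opposite. Flap 44 mm wide, 3 mm thick, reaching 36 mm from the hinge, a hook on its inner face. Origin: middle of the hinge axis, at x -65, y +89.5, z 21 mm of the lid. x along the hinge, -z from hinge to free edge, +y out of the outer face, the side to push; they turn with the clip.
- clip1_hinge (a joint): Angle of clip1: 0 shut, flap straight down; 1.57 straight out; 1.7 to 2.2 at the start. Light friction, stays where left. Pushed in, its hook meets the bead at 0.2 to 0.3, resists with 5 to 11 N near the flap's free edge as seal and lid give (the lid shifts up to 2 mm), passes over centre near 0.1 and snaps to 0, a hard stop: push slowly. Let go sooner it stays at 0.1 to 0.3.
- clip2: Black clip hinged on the lid's -x -y corner; clip0 is diagonally opposite. Flap 44 mm wide, 3 mm thick, reaching 36 mm from the hinge, a hook on its inner face. Origin: middle of the hinge axis, at x -65, y -89.5, z 21 mm of the lid. x along the hinge, -z from hinge to free edge, +y out of the outer face, the side to push; they turn with the clip.
- clip2_hinge (a joint): Angle of clip2: 0 shut, flap straight down; 1.57 straight out; 1.7 to 2.2 at the start. Light friction, stays where left. Pushed in, its hook meets the bead at 0.2 to 0.3, resists with 5 to 11 N near the flap's free edge as seal and lid give (the lid shifts up to 2 mm), passes over centre near 0.1 and snaps to 0, a hard stop: push slowly. Let go sooner it stays at 0.1 to 0.3.
- clip3: Black clip hinged on the lid's +x -y corner; clip1 is diagonally opposite. Flap 44 mm wide, 3 mm thick, reaching 36 mm from the hinge, a hook on its inner face. Origin: middle of the hinge axis, at x +65, y -89.5, z 21 mm of the lid. x along the hinge, -z from hinge to free edge, +y out of the outer face, the side to push; they turn with the clip.
- clip3_hinge (a joint): Angle of clip3: 0 shut, flap straight down; 1.57 straight out; 1.7 to 2.2 at the start. Light friction, stays where left. Pushed in, its hook meets the bead at 0.2 to 0.3, resists with 5 to 11 N near the flap's free edge as seal and lid give (the lid shifts up to 2 mm), passes over centre near 0.1 and snaps to 0, a hard stop: push slowly. Let go sooner it stays at 0.1 to 0.3.
- hammer: Hammer lying on the bench beyond the box and lid; to be left alone.
- screwdriver: Screwdriver lying near the robot's base; to be left alone.
- can: Spray can, 60 mm across, 170 mm high, standing on the bench; origin at its underside; to be left alone.
- spanner: Spanner lying on the bench; to be left alone.

How it is judged:
On the way, in this order (a step that is already met when the one before it is completed fails the run):
1. the lid sits on the box, its plug in the mouth, level on the seal, with all four clips still open (z of lid_seat in the frame of case between 0.109 and 0.114 m and horizontal distance between lid_seat and case below 0.004 m and angle between the x axis of lid and the x axis of case, either way round below 0.05 rad and angle between lid's own z axis and vertical below 0.03 rad and value of joint each of clip0_hinge, clip1_hinge, clip2_hinge, clip3_hinge above 0.12 rad), for 0.2 s.
2. two clips at opposite corners are snapped shut while the other two are still open (((value of joint each of clip0_hinge, clip2_hinge below 0.08 rad and value of joint each of clip1_hinge, clip3_hinge above 0.12 rad) or (value of joint each of clip1_hinge, clip3_hinge below 0.08 rad and value of joint each of clip0_hinge, clip2_hinge above 0.12 rad))), for 0.2 s.
At the end, for the whole second after the job is handed in: All four clips are snapped shut (each hinge within 0.08 rad of its stop), the lid sits square in the box's mouth and at rest: centre within 4 mm of the box's, within 0.05 rad of its direction (either way round), level within 0.03 rad, seat plane no more than 4 mm above the rim (z of lid_seat in the frame of case between 0.109 and 0.114 m and horizontal distance between lid_seat and case below 0.004 m and angle between the x axis of lid and the x axis of case, either way round below 0.05 rad and angle between lid's own z axis and vertical below 0.03 rad and value of joint each of clip0_hinge, clip1_hinge, clip2_hinge, clip3_hinge below 0.08 rad and linear speed of lid below 0.02 m/s); the robot touches nothing.
It fails at once if a clip is pressed with more than 25 N (contact force between any of the fingers, the arm and clip0 above 25 N or contact force between any of the fingers, the arm and clip1 above 25 N or contact force between any of the fingers, the arm and clip2 above 25 N or contact force between any of the fingers, the arm and clip3 above 25 N).
It fails at once if the lid is dropped (moves faster than 0.5 m/s with no finger on it) (linear speed of lid above 0.5 m/s and contact force between the fingers and lid below 0.2 N).
It fails at once if a tool or the spray can is shoved more than 30 mm (distance of any of hammer, screwdriver, can, spanner from where it was at the start of the episode above 0.03 m).
It also fails if it takes over 72 s, if anything falls off the work surface, if the arm or the gripper's body presses on something with over 40 N, if the wrist force passes 120 N, or if a joint passes its speed limit or range.

## Working session

There is one attempt and no reset: what is moved stays moved. The work goes in short steps, Python scripts to look and compute and a tool call to move; the robot and the scene stay as the last step left them, time stands still between calls to the robot, and variables do not carry over. Pictures are saved under pics/ and viewed, about 8 in all and at most 12, crops included, and the job is handed in when it is done.

Besides the shell and the picture viewer there is one more tool, called after "Request:" as name([rows], argument=value, ...), one row to a line, values as JSON. jog_arm: Moves the arm, as the interface text tells. Its arguments: {"type":"object","properties":{"motion":{"type":"array"},"force":{"type":"number"}},"required":["motion"]}

```bash
mkdir -p pics; ls; cat > h.py <<'E'
import numpy as np, cv2
from bench import ctrl, viewer, ticket
from scipy.spatial.transform import Rotation as R
def cloud(name):
    p,d=viewer.read_camera(name); c=viewer.camera_params(name)
    K=np.array(c["camera_matrix"]);T=np.array(c["cam_to_world"])
    v,u=np.mgrid[0:480,0:640]
    P=np.stack([(u-K[0,2])/K[0,0]*d,-(v-K[1,2])/K[1,1]*d,-d],-1)
    W=P@T[:3,:3].T+T[:3,3]; W[d==0]=np.nan
    return p,d,W
E
python3 - <<'E'
from h import *
s=ctrl.get_state(); print(s, ctrl.tip_reach)
for n in("scene","top"):
    p,d,W=cloud(n); cv2.imwrite(f"pics/{n}0.png",p[...,::-1]); np.save(n+"W.npy",W); print(viewer.camera_params(n))
E
```

```text
pics
{'t': 0.0, 'joint_pos': array([ 1.12891615e+00,  1.59053627e-01,  1.59823127e+00, -6.81335019e-06,
        1.38619643e+00, -2.10082641e-01]), 'qd': array([-6.71815714e-04,  2.64458168e-04,  8.94996432e-04, -3.60315982e-04,
       -1.78704258e-03, -4.80295556e-05]), 'joint_efforts': array([-6.54250653e-04, -3.95980561e+01, -3.31432986e+01, -2.08656443e-04,
        8.07981589e-03, -4.93034989e-06]), 'eef_pos': array([0.1318557 , 0.55908945, 0.24431478]), 'ee_rot': array([ 0.08113564,  0.70257431, -0.08240232,  0.70215112]), 'wrist_force': array([ 0.21359466, -0.33324272,  0.98713203]), 'moment': array([ 0.03177352, -0.0004342 ,  0.04476887]), 'finger_gap': 0.08546389262964287} 0.014
{'camera_matrix': array([[516.71304418,   0.        , 316.63145993],
       [  0.        , 516.71304418, 234.23478141],
       [  0.        ,   0.        ,   1.        ]]), 'cam_to_world': array([[ 0.14714543, -0.72553221,  0.67227318,  1.38882267],
       [ 0.98901067,  0.09805684, -0.11064698, -0.14880458],
       [ 0.01435696,  0.68116655,  0.73198772,  0.95925649],
       [ 0.        ,  0.        ,  0.        ,  1.        ]])}
{'camera_matrix': array([[534.125551  ,   0.        , 320.78465066],
       [  0.        , 534.125551  , 234.76627053],
       [  0.        ,   0.        ,   1.        ]]), 'cam_to_world': array([[-0.00574865,  0.99823005, -0.0591922 ,  0.52528799],
       [-0.9999675 , -0.00540388,  0.00598292,  0.01229615],
       [ 0.00565246,  0.05922467,  0.99822868,  1.29290236],
       [ 0.        ,  0.        ,  0.        ,  1.        ]])}
```

View pics/scene0.png

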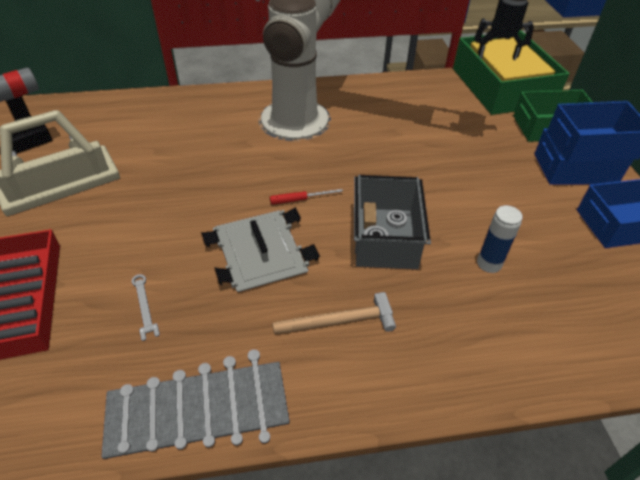

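View pics/top0.png

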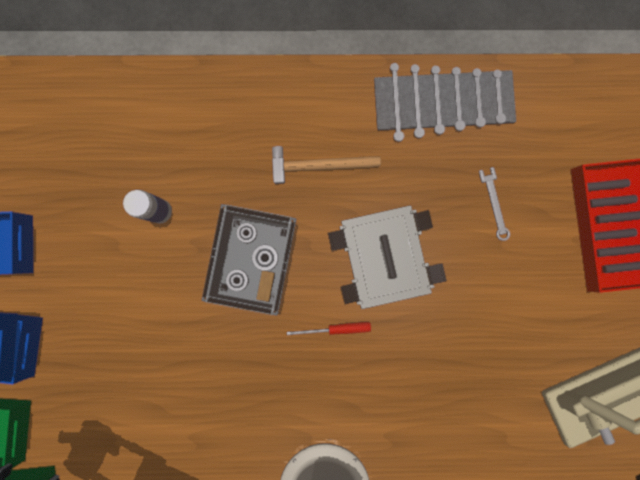

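The top view shows the lid at about (388,257) with its dark handle along the image vertical and four open clips. The box is at (250,260), the screwdriver at (330,330), the can at (148,207) and the hammer at (330,163). Next I fit the lid and box from depth.

```bash
python3 - <<'E'
from h import *
def rect(P):
    r=cv2.minAreaRect((P[:,:2]*1000).astype(np.float32)); return np.round(r[0],1),np.round(r[1],1),round(r[2],2),len(P),np.round(np.median(P,0),4)
for n in("top","scene"):
    W=np.load(n+"W.npy").reshape(-1,3); W=W[~np.isnan(W[:,0])]
    if n=="top": print("near clips")
    def box(x0,x1,y0,y1,z0,z1): 
        return W[(W[:,0]>x0)&(W[:,0]<x1)&(W[:,1]>y0)&(W[:,1]<y1)&(W[:,2]>z0)&(W[:,2]<z1)]
    print(n,"bench z",np.round(np.median(box(.3,.7,-.5,.4,-.02,.008)[:,2]),4))
    print("handle",rect(box(.32,.55,-.28,-.02,.058,.075)))
    print("plate",rect(box(.3,.6,-.3,-.0,.0115,.0205)))
    print("lid>30",rect(box(.3,.6,-.3,-.0,.025,.056)))
    print("rim",rect(box(.25,.65,.0,.35,.104,.125)))
    for z in (.105,.108,.111,.114): print(z,len(box(.25,.65,.0,.35,z,z+.003)))
    print("can",rect(box(.45,.7,.3,.5,.1,.2)))
W=np.load("topW.npy")
cv2.imwrite("pics/crop.png",cv2.resize(cv2.imread("pics/top0.png")[190:325,195:460],None,fx=3,fy=3,interpolation=cv2.INTER_CUBIC))
E
```

```text
near clips
top bench z 0.0009
handle (array([ 523.9, -155.3]), array([53.2, 16.2]), 11.59, 160, array([ 0.5231, -0.1546,  0.064 ]))
plate (array([ 482.3, -133. ]), array([261.9, 234.9]), 89.78, 3405, array([ 0.511 , -0.1446,  0.0177]))
lid>30 (array([ 484.7, -151.6]), array([231.1, 277.8]), 0.24, 891, array([ 0.4916, -0.0683,  0.028 ]))
rim (array([543. , 165.9]), array([171.5, 220.3]), 78.79, 2024, array([0.5294, 0.1549, 0.1122]))
0.105 174
0.108 500
0.111 821
0.114 445
can (array([662. , 393.4]), array([58.7, 57.6]), 24.77, 867, array([0.659 , 0.3858, 0.1689]))
scene bench z -0.0003
handle (array([ 523.8, -156.1]), array([54.7, 15.9]), 12.98, 107, array([ 0.5254, -0.1566,  0.063 ]))
plate (array([ 482.4, -139.2]), array([273.6, 235.1]), 89.96, 2841, array([ 0.5247, -0.1497,  0.0173]))
lid>30 (array([ 487.2, -151.5]), array([226. , 275.3]), 0.16, 535, array([ 0.5035, -0.0701,  0.0277]))
rim (array([541.1, 165.4]), array([170.1, 225.7]), 78.86, 1367, array([0.5485, 0.1463, 0.111 ]))
0.105 203
0.108 458
0.111 567
0.114 104
can (array([663.2, 393. ]), array([58.8, 60.9]), 84.01, 1020, array([0.6763, 0.384 , 0.1545]))
```

View pics/crop.png

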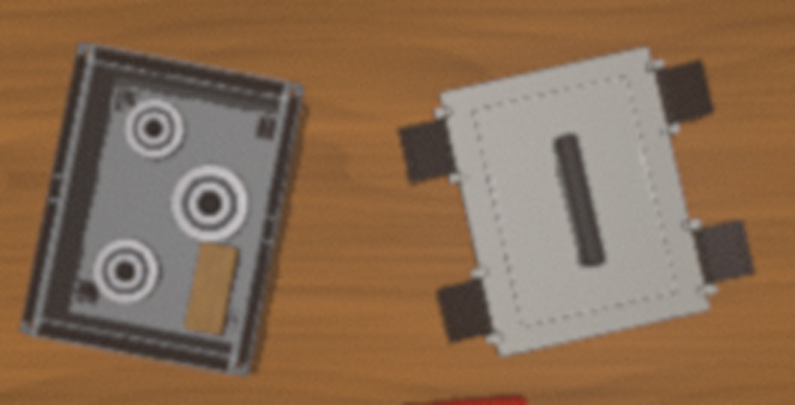

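The crop agrees with depth: lid x axis about +12° from world x, box about -11.5°. The rim measures 220x171 mm, as expected. Next I refine by intersecting pixel masks with planes of known height.

```bash
cat >> h.py <<'E'
def onplane(name,uv,z):
    c=viewer.camera_params(name);K=np.array(c["camera_matrix"]);T=np.array(c["cam_to_world"])
    uv=np.asarray(uv,float); r=np.stack([(uv[:,0]-K[0,2])/K[0,0],-(uv[:,1]-K[1,2])/K[1,1],-np.ones(len(uv))],-1)@T[:3,:3].T
    return T[:3,3]+r*((z-T[2,3])/r[:,2])[:,None]
def fitmask(name,m,z):
    m=m.astype(np.uint8); n,l,s,_=cv2.connectedComponentsWithStats(m); k=1+np.argmax(s[1:,4])
    cs,_=cv2.findContours(cv2.resize((l==k).astype(np.uint8),None,fx=4,fy=4,interpolation=cv2.INTER_NEAREST),cv2.RETR_EXTERNAL,cv2.CHAIN_APPROX_NONE)
    c=max(cs,key=cv2.contourArea)[:,0]; 
    P=onplane(name,(c+.5)/4-.5,z)
    (cx,cy),(w,h),a=cv2.minAreaRect((P[:,:2]*1000).astype(np.float32))
    if w<h: w,h,a=h,w,a-90
    return [round(float(v),2) for v in (cx,cy,w,h,(a+90)%180-90)]
E
python3 - <<'E'
from h import *
for n in("top","scene"):
    W=np.load(n+"W.npy"); p=cv2.imread(f"pics/{n}0.png"); hsv=cv2.cvtColor(p,cv2.COLOR_BGR2HSV)
    near=(W[...,0]>.3)&(W[...,0]<.68)&(W[...,1]>-.31)&(W[...,1]<0)
    m=near&(hsv[...,1]<40)&(hsv[...,2]>105)
    m=cv2.morphologyEx(m.astype(np.uint8),cv2.MORPH_OPEN,np.ones((5,5)))
    print(n,"plate",fitmask(n,m,.016))
    print("handle",fitmask(n,near&(W[...,2]>.055)&(W[...,2]<.08),.064))
    nb=(W[...,0]>.3)&(W[...,0]<.7)&(W[...,1]>.0)&(W[...,1]<.32)
    print("rim",fitmask(n,nb&(W[...,2]>.098)&(W[...,2]<.13),.1115))
    W2=W[near&(W[...,2]>.02)&(W[...,2]<.054)]
    L=np.c_[W2[:,:2]-[.524-.0,-.155]]@R.from_euler('z',12,degrees=True).as_matrix()[:2,:2]
    for sx in(1,-1):
        for sy in(1,-1):
            q=(np.sign(L)==[sx,sy]).all(1)&(abs(L[:,1])>.085); 
            a=np.arctan2(W2[q,2]-.021,abs(L[q,1])-.0895); print(sx,sy,q.sum(),"maxz",W2[q,2].max().round(4) if q.any() else 0,"ymax",abs(L[q,1]).max().round(4),"slope",np.round(1.57+np.polyfit(abs(L[q,1]),W2[q,2],1)[0],2))
s=ctrl.get_state(); r=R.from_quat(s['ee_rot']).as_matrix(); print(r.round(3),s['eef_pos'])
E
```

```text
top plate [548.19, -150.65, 215.86, 176.73, 12.28]
handle [548.25, -149.47, 105.16, 18.69, 12.25]
rim [543.07, 165.35, 221.73, 173.2, -11.22]
1 1 319 maxz 0.0362 ymax 0.1249 slope 1.69
1 -1 315 maxz 0.0446 ymax 0.1203 slope 2.14
-1 1 618 maxz 0.0422 ymax 0.1709 slope 1.55
-1 -1 336 maxz 0.037 ymax 0.1263 slope 1.71
scene plate [548.26, -150.07, 217.13, 175.38, 12.29]
handle [551.28, -151.21, 109.72, 19.13, 12.27]
rim [545.86, 164.21, 230.6, 171.72, -11.26]
1 1 252 maxz 0.0328 ymax 0.1241 slope 1.69
1 -1 267 maxz 0.0432 ymax 0.1206 slope 2.07
-1 1 383 maxz 0.0402 ymax 0.1703 slope 1.55
-1 -1 241 maxz 0.0333 ymax 0.1259 slope 1.71
[[-0.001  0.23   0.973]
 [-0.002  0.973 -0.23 ]
 [-1.    -0.002 -0.   ]] [0.13188786 0.55912449 0.24438777]
```

Request:
jog_arm([
  [[0,-2.4,2.3,0,1],[0,-2.4,2.3,0,1],[0,-2.4,2.3,0,1],[0,-2.4,2.3,0,1],[0,-2.4,2.3,0,1]],
])

```text
t: 0.52
eef_pos: [0.2166, 0.4148, 0.2448]
ee_rot: [0.081, 0.703, -0.082, 0.702]
wrist_force: [0.7, -0.2, -0.0]
finger_gap: 0.0852
```

Request:
jog_arm([
  [[0,-2.4,2.3,0,1],[0,-2.4,2.3,0,1],[0,-2.4,2.3,0,1],[0,-2.4,2.3,0,1],[0,-2.4,2.3,0,1]],
])

```text
t: 0.93
eef_pos: [0.301, 0.2717, 0.245]
ee_rot: [0.082, 0.702, -0.082, 0.702]
wrist_force: [0.7, 0.5, -0.7]
finger_gap: 0.0853
```

Request:
jog_arm([
  [[0,-2.4,2.3,0,1],[0,-2.4,2.3,0,1],[0,-2.4,2.3,0,1],[0,-2.4,2.3,0,1],[0,-2.4,2.3,0,1]],
])

```text
t: 1.35
eef_pos: [0.3855, 0.1284, 0.2451]
ee_rot: [0.082, 0.702, -0.082, 0.702]
wrist_force: [-0.2, -0.0, 0.6]
finger_gap: 0.0855
```

Request:
jog_arm([
  [[0,-2.4,2.3,0,1],[0,-2.4,2.3,0,1],[0,-2.4,2.3,0,1],[0,-2.4,2.3,0,1],[0,-2.4,2.3,0,1]],
])

```text
t: 1.77
eef_pos: [0.4698, -0.0148, 0.2449]
ee_rot: [0.082, 0.703, -0.082, 0.702]
wrist_force: [0.1, 0.1, -0.2]
finger_gap: 0.0857
```

Request:
jog_arm([
  [[0,-2.4,2.3,0,1],[0,-2.4,2.3,0,1],[0,-2.4,2.3,0,1],[0,-2.4,2.3,0,1],[0,0,0,0,1]],
])

```text
t: 2.18
eef_pos: [0.5385, -0.1325, 0.2444]
ee_rot: [0.083, 0.702, -0.084, 0.702]
wrist_force: [-0.6, -0.5, 0.5]
finger_gap: 0.0856
```

Request:
jog_arm([
  [[0,0,0,-5.1,1],[0,0,0,-5.1,1],[0,0,0,-5.1,1],[0,0,0,-5.1,1],[0,0,0,-5.1,1]],
])

```text
t: 2.6
eef_pos: [0.5366, -0.1273, 0.2448]
ee_rot: [-0.077, 0.703, 0.077, 0.703]
wrist_force: [0.3, 0.1, -0.0]
finger_gap: 0.0853
```

Request:
jog_arm([
  [[0,0,0,0,1],[0,0,0,0,1]],
])

```text
t: 2.77
eef_pos: [0.5367, -0.1274, 0.2449]
ee_rot: [-0.074, 0.703, 0.075, 0.703]
wrist_force: [-0.4, 0.3, -0.1]
finger_gap: 0.0853
```

```bash
cat > st.py <<'E'
from h import *
import sys
def show(tgt=None,yaw=None):
    s=ctrl.get_state(); r=R.from_quat(s['ee_rot']).as_matrix()
    y=np.degrees(np.arctan2(r[1,2],r[0,2]))
    print("t",round(s['t'],2),"p",s['eef_pos'].round(4),"yaw",round(y,2),"tilt",r[:2,0].round(4),r[2,1:].round(4),"F",s['wrist_force'].round(2),"M",s['moment'].round(2),"gap",round(s['finger_gap'],4),"j",s['joint_pos'].round(2))
    if tgt is not None: print("shift cm",(r.T@(np.array(tgt)-s['eef_pos'])*100).round(2),"turn",None if yaw is None else round(y-yaw,2))
if __name__=="__main__":
    a=[float(v) for v in sys.argv[1:]]; show(a[:3] or None,a[3] if len(a)>3 else None)
E
python3 st.py .5483 -.150 .051 12.27
```

```text
t 2.77 p [ 0.5367 -0.1274  0.2449] yaw 12.09 tilt [-0.0007  0.0004] [ 0.0005 -0.0006] F [-0.42  0.33 -0.11] M [ 0.01 -0.05 -0.02] gap 0.0853 j [-0.45  0.1   1.66  0.    1.38 -2.23]
shift cm [19.39 -2.46  0.67] turn -0.18
```

Request:
jog_arm([
  [[0,-2.4,0.7,0,1],[3.5,0,0,0,1],[3.5,0,0,0,1],[3.5,0,0,0,1],[2.9,0,0,0,1]],
], force=40)

```text
t: 3.18
eef_pos: [0.5479, -0.1492, 0.1087]
ee_rot: [-0.074, 0.704, 0.075, 0.703]
wrist_force: [0.8, 0.2, -0.2]
finger_gap: 0.0852
```

Request:
jog_arm([
  [[2.5,0,0,0,1],[2.0,0,0,0,1],[1.5,0,0,0,1],[0,0,0,0,1],[0,0,0,0,1]],
])

```text
t: 3.6
eef_pos: [0.5483, -0.1493, 0.0507]
ee_rot: [-0.074, 0.704, 0.075, 0.703]
wrist_force: [0.2, 0.1, 0.6]
finger_gap: 0.0855
```

```bash
python3 st.py .5483 -.150 .051 12.27; python3 - <<'E'
from h import *
p,d,W=cloud("scene");cv2.imwrite("pics/g1.png",cv2.resize(p[170:310,170:350,::-1],None,fx=4,fy=4,interpolation=cv2.INTER_CUBIC))
E
```

```text
t 3.6 p [ 0.5483 -0.1493  0.0507] yaw 12.14 tilt [-0.0019  0.001 ] [ 0.0014 -0.0016] F [0.16 0.14 0.56] M [0.01 0.03 0.03] gap 0.0855 j [-0.48  0.37  1.75  0.    1.02 -2.26]
shift cm [-0.03 -0.07 -0.01] turn -0.13
```

View pics/g1.png

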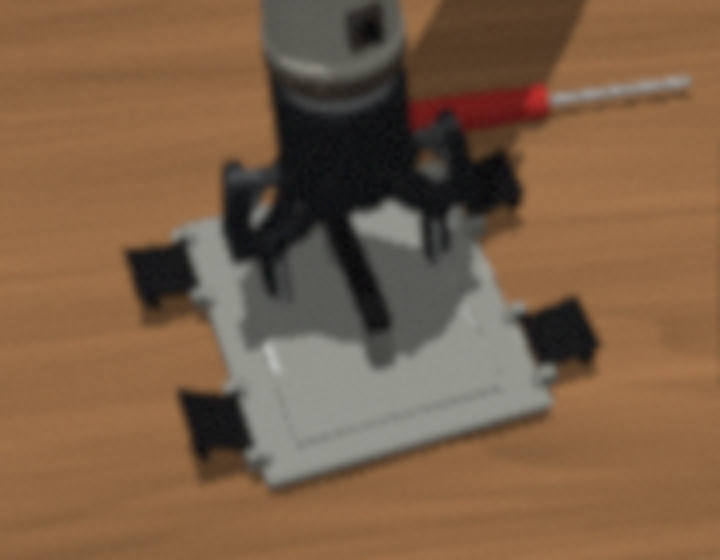

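The gripper straddles the handle (bar about (340,220)-(380,330) in the crop), with fingers clear of the plate on both sides. Closing now.

Request:
jog_arm([
  [[0,0,0,0,-1],[0,0,0,0,-1],[0,0,0,0,-1],[0,0,0,0,-1],[0,0,0,0,-1]],
], force=60)

```text
t: 4.07
eef_pos: [0.5492, -0.1499, 0.0518]
ee_rot: [-0.075, 0.703, 0.075, 0.703]
wrist_force: [-0.0, -0.3, 0.7]
finger_gap: 0.0253
```

Request:
jog_arm([
  [[0,0,0,0,-1],[0,0,0,0,-1],[0,0,0,0,-1],[0,0,0,0,-1],[0,0,0,0,-1]],
])

```text
t: 4.48
eef_pos: [0.5492, -0.15, 0.0517]
ee_rot: [-0.075, 0.703, 0.075, 0.703]
wrist_force: [-1.5, -0.2, 4.3]
finger_gap: 0.0149
```

Request:
jog_arm([
  [[-0.5,0,0,0,-1],[-1,0,0,0,-1],[-2,0,0,0,-1],[-2,0,0,0,-1],[-2,0,0,0,-1]],
])

```text
t: 4.9
eef_pos: [0.5478, -0.1491, 0.1262]
ee_rot: [-0.075, 0.704, 0.076, 0.702]
wrist_force: [0.3, -0.5, -5.8]
finger_gap: 0.0149
```

Request:
jog_arm([
  [[-2,0,0,0,-1],[-2,0,0,0,-1],[-1.5,0,0,0,-1],[-0.5,0,0,0,-1],[0,0,0,0,-1]],
])

```text
t: 5.32
eef_pos: [0.5494, -0.1499, 0.1874]
ee_rot: [-0.076, 0.702, 0.075, 0.704]
wrist_force: [0.5, 0.3, -7.0]
finger_gap: 0.0151
```

```bash
python3 st.py .5435 .165 .1865 -11.24
```

```text
t 5.32 p [ 0.5494 -0.1499  0.1874] yaw 12.22 tilt [ 0.0018 -0.0008] [-0.0012  0.0016] F [ 0.5   0.3  -6.99] M [ 0.03 -0.1   0.04] gap 0.0151 j [-0.48  0.19  1.68  0.    1.27 -2.26]
shift cm [ 0.06 30.9   6.09] turn 23.46
```

Request:
jog_arm([
  [[-1,0,0,4.7,-1],[0,0,0,4.7,-1],[0,0,0,4.7,-1],[0,0,0,4.7,-1],[0,0,0,4.7,-1]],
])

```text
t: 5.73
eef_pos: [0.5477, -0.1491, 0.1939]
ee_rot: [0.072, 0.705, -0.07, 0.702]
wrist_force: [0.1, 0.5, -6.7]
finger_gap: 0.0148
```

Request:
jog_arm([
  [[0,1.5,-0.4,0,-1],[0,2.5,-0.5,0,-1],[0,2.5,-0.5,0,-1],[0,2.5,-0.5,0,-1],[0,2.5,-0.6,0,-1]],
])

```text
t: 6.15
eef_pos: [0.5456, -0.0302, 0.1944]
ee_rot: [0.07, 0.705, -0.069, 0.703]
wrist_force: [1.6, 0.2, -6.4]
finger_gap: 0.0152
```

Request:
jog_arm([
  [[0,2.5,-0.6,0,-1],[0,2.5,-0.6,0,-1],[0,2.5,-0.6,0,-1],[0,2.5,-0.6,0,-1],[0,2.5,-0.6,0,-1]],
])

```text
t: 6.57
eef_pos: [0.5403, 0.0982, 0.1944]
ee_rot: [0.069, 0.705, -0.069, 0.702]
wrist_force: [-0.3, 0.3, -6.8]
finger_gap: 0.0148
```

Request:
jog_arm([
  [[0,2.5,-0.5,0,-1],[0,2,-0.3,0,-1],[0,1.5,-0.2,0,-1],[0,0.8,-0.2,0,-1],[0,0,0,0,-1]],
])

```text
t: 6.98
eef_pos: [0.5421, 0.1671, 0.1948]
ee_rot: [0.069, 0.705, -0.068, 0.703]
wrist_force: [0.2, -0.2, -6.5]
finger_gap: 0.015
```

Request:
jog_arm([
  [[0,0,0,0,-1],[0,0,0,0,-1],[0,0,0,0,-1]],
])

```text
t: 7.23
eef_pos: [0.5434, 0.1644, 0.196]
ee_rot: [0.07, 0.704, -0.07, 0.703]
wrist_force: [-0.1, 0.3, -6.0]
finger_gap: 0.015
```

```bash
python3 st.py .5435 .165 .1865 -11.24;python3 - <<'E'
from h import *
ims=[]
for n,(a,b,c,d_) in {"top":(180,350,180,330),"scene":(110,290,330,490)}.items():
    p,d,W=cloud(n); np.save(n+"W1.npy",W); cv2.imwrite(f"pics/{n}1.png",p[...,::-1]); ims.append(cv2.resize(p[a:b,c:d_,::-1],(400,450),interpolation=cv2.INTER_CUBIC))
    hsv=cv2.cvtColor(p,cv2.COLOR_RGB2HSV)
    near=(W[...,0]>.38)&(W[...,0]<.7)&(W[...,1]>.03)&(W[...,1]<.3)
    q=near&(W[...,2]>.145)&(W[...,2]<.163)&(hsv[...,1]<40)&(hsv[...,2]>100)
    P=W[q]; A=np.c_[P[:,:2]-[.5435,.165],np.ones(len(P))]; co=np.linalg.lstsq(A,P[:,2],rcond=None)[0]; print(n,"plane",co.round(4),len(P))
    m=near&(W[...,2]>.13)&(hsv[...,1]<40)&(hsv[...,2]>105)
    m=cv2.morphologyEx(m.astype(np.uint8),cv2.MORPH_OPEN,np.ones((5,5))); print("plate",fitmask(n,m,co[2]))
cv2.imwrite("pics/c1.png",np.hstack(ims))
E
```

```text
t 7.23 p [0.5434 0.1644 0.196 ] yaw -11.34 tilt [-0.0005 -0.0004] [-0.0005 -0.0004] F [-0.08  0.27 -6.03] M [ 0.04 -0.06  0.04] gap 0.015 j [ 0.08  0.18  1.67 -0.    1.29 -1.29]
shift cm [ 0.95  0.06 -0.01] turn -0.1
top plane [ 0.0002 -0.      0.1606] 2503
plate [547.5, 187.74, 225.61, 215.34, 79.64]
scene plane [-4.000e-04  1.000e-04  1.605e-01] 2155
plate [549.84, 162.33, 203.23, 171.92, -10.82]
```

View pics/c1.png

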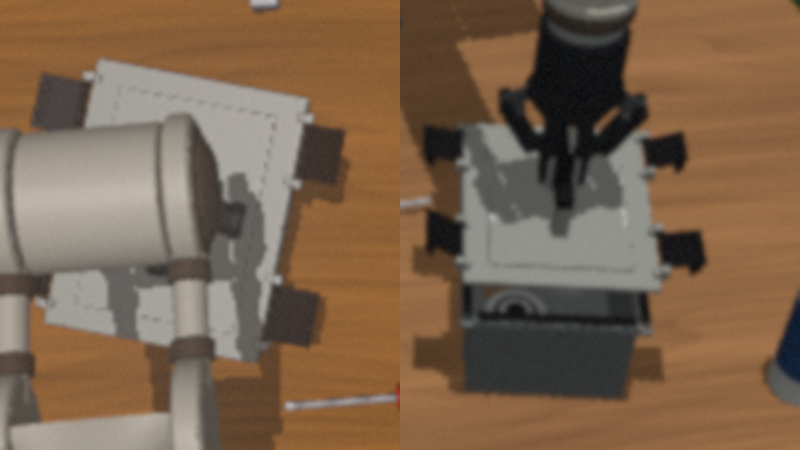

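The lid hangs level over the box (plane slopes under 0.0005). In the top crop its corners are at (100,60), (308,100), (257,362) and (45,320). Next I rectify the images to measure the lid-to-box offset precisely.

```bash
cat >> h.py <<'E'
def proj(name,P):
    c=viewer.camera_params(name);K=np.array(c["camera_matrix"]);T=np.array(c["cam_to_world"])
    q=(P-T[:3,3])@T[:3,:3]; return np.stack([K[0,2]+K[0,0]*q[...,0]/-q[...,2],K[1,2]-K[1,1]*q[...,1]/-q[...,2]],-1)
def edges(name,img,c,yaw,z,hx,hy,rng=10,sgn=0,tag=None):
    """offset (mm) of each edge from nominal: +x,-x,+y,-y, and slopes"""
    g=cv2.GaussianBlur(img,(0,0),.7).astype(np.float32); out={}
    a=np.radians(yaw);ex=np.array([np.cos(a),np.sin(a)]);ey=np.array([-np.sin(a),np.cos(a)])
    for nm,n,t,h,l in(("+x",ex,ey,hx,hy),("-x",-ex,ey,hx,hy),("+y",ey,ex,hy,hx),("-y",-ey,ex,hy,hx)):
        s=np.linspace(-.9*l,.9*l,120); o=np.arange(-rng,rng+.01,.25)
        P=np.array(c)+n*((h+o/1000)[None,:,None])+t*s[:,None,None]
        uv=proj(name,np.concatenate([P,np.full(P.shape[:2]+(1,),z)],-1)).astype(np.float32)
        v=cv2.remap(g,uv[...,0],uv[...,1],cv2.INTER_LINEAR); 
        d=np.linalg.norm(np.diff(v,axis=1),axis=2); k=d.argmax(1); off=o[k]+.125; ok=d.max(1)>4
        m=np.median(off[ok]); ok&=abs(off-m)<3
        pf=np.polyfit(s[ok],off[ok],1) if ok.sum()>10 else [0,0]
        out[nm]=(round(float(pf[1]),2),round(float(np.degrees(pf[0]/1000)),2),int(ok.sum()))
    return out
E
python3 - <<'E'
from h import *
for n in("top","scene"):
    i0=cv2.imread(f"pics/{n}0.png");i1=cv2.imread(f"pics/{n}1.png")
    print(n,"lid bench",edges(n,i0,[.5483,-.150],12.27,.016,.108,.086))
    print(n,"lid held",edges(n,i1,[.5434,.1644],-11.3,.1606,.108,.086))
    print(n,"rim",edges(n,i0,[.5435,.165],-11.24,.110,.110,.085))
E
```

```text
top lid bench {'+x': (-0.86, -0.04, 120), '-x': (-0.4, 0.06, 120), '+y': (-1.24, -0.07, 99), '-y': (0.55, -0.19, 96)}
top lid held {'+x': (-1.64, 0.1, 120), '-x': (0.54, 0.16, 72), '+y': (-0.54, 0.08, 37), '-y': (0.05, -0.02, 91)}
top rim {'+x': (-3.64, 0.13, 107), '-x': (-1.17, 0.04, 107), '+y': (-8.15, -0.06, 114), '-y': (-9.01, 0.02, 120)}
scene lid bench {'+x': (-0.7, -0.05, 97), '-x': (0.0, 0.0, 5), '+y': (1.13, 0.06, 48), '-y': (0.16, -0.05, 63)}
scene lid held {'+x': (-1.61, 0.67, 50), '-x': (0.0, 0.0, 10), '+y': (0.77, -0.05, 50), '-y': (0.48, -0.2, 83)}
scene rim {'+x': (0.0, 0.0, 0), '-x': (0.0, 0.0, 0), '+y': (-0.66, -0.09, 116), '-y': (-0.93, 0.36, 59)}
  return _methods._mean(a, axis=axis, dtype=dtype,
  ret = ret.dtype.type(ret / rcount)
```

```bash
python3 - <<'E'
from h import *
a=np.radians(-11.24);ex=np.array([np.cos(a),np.sin(a)]);ey=np.array([-np.sin(a),np.cos(a)]);c=np.array([.5435,.165])
ims=[]
for n in("top","scene"):
    i0=cv2.imread(f"pics/{n}0.png")
    X,Y=np.meshgrid(np.linspace(.125,-.125,560),np.linspace(.1,-.1,400)[::1],indexing='ij')
    P=c+X[...,None]*ex+Y[...,None]*ey; uv=proj(n,np.concatenate([P,np.full(P.shape[:2]+(1,),.110)],-1)).astype(np.float32)
    im=cv2.remap(i0,uv[...,0],uv[...,1],cv2.INTER_CUBIC); im=cv2.convertScaleAbs(im,alpha=1.8,beta=10)
    px=lambda x,y:(int((.1-y)/.2*399),int((.125-x)/.25*559))
    for x,y,col in((.110,.085,(0,255,0)),(.096,.071,(0,0,255))):
        for sx in(1,-1):
            for sy in(1,-1):
                p=px(sx*x,sy*y); cv2.line(im,p,(p[0],p[1]+int(sx*40)),col,1); cv2.line(im,p,(p[0]+int(sy*40),p[1]),col,1)
    ims.append(im)
cv2.imwrite("pics/rim.png",np.hstack(ims))
E
```

```text
(no output)
```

View pics/rim.png

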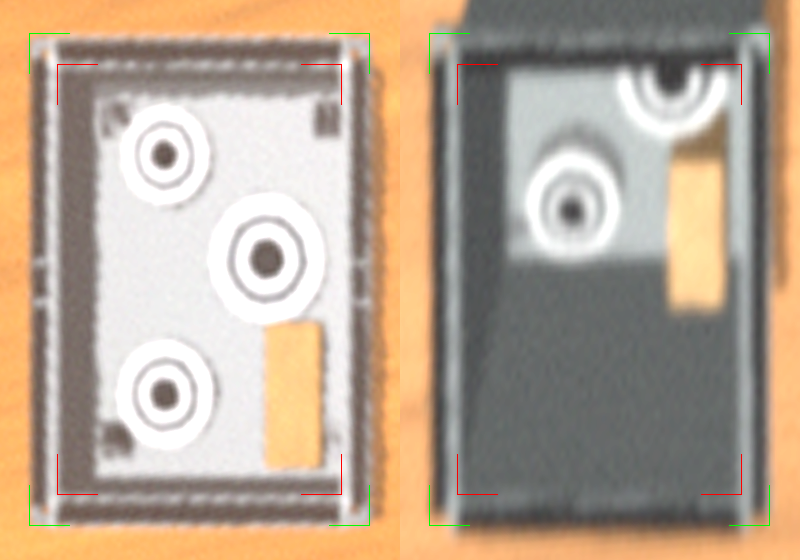

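The rectified view puts the rim edges about 0.8 mm toward -x and -y of my nominal. That matches the held lid's offset, so it is aligned within about 0.3 mm. Lowering now.

Request:
jog_arm([
  [[1,0,0,0,-1],[1,0,0,0,-1],[0.8,0,0,0,-1],[0.3,0,0,0,-1],[0,0,0,0,-1]],
])

```text
t: 7.75
eef_pos: [0.5422, 0.1652, 0.1632]
ee_rot: [0.069, 0.705, -0.07, 0.702]
wrist_force: [0.5, 0.7, -7.0]
finger_gap: 0.0148
```

Request:
jog_arm([
  [[0.15,0,0,0,-1],[0.15,0,0,0,-1],[0.15,0,0,0,-1],[0,0,0,0,-1],[0,0,0,0,-1]],
])

```text
t: 8.17
eef_pos: [0.5436, 0.1654, 0.161]
ee_rot: [0.07, 0.704, -0.069, 0.704]
wrist_force: [-0.3, 0.1, -5.8]
finger_gap: 0.0151
```

```bash
python3 st.py .5435 .1644 .1539 -11.24
```

```text
t 8.17 p [0.5436 0.1654 0.161 ] yaw -11.28 tilt [0.0003 0.    ] [0.0001 0.0003] F [-0.28  0.05 -5.84] M [ 0.02 -0.04 -0.04] gap 0.0151 j [ 0.08  0.22  1.7   0.    1.22 -1.29]
shift cm [ 0.71 -0.1   0.01] turn -0.04
```

Request:
jog_arm([
  [[0.15,-0.05,0,0,-1],[0.15,0,0,0,-1],[0.15,0,0,0,-1],[0,0,0,0,-1],[0,0,0,0,-1]],
])

```text
t: 8.58
eef_pos: [0.5432, 0.1649, 0.1561]
ee_rot: [0.069, 0.704, -0.07, 0.704]
wrist_force: [-0.3, -1.6, -5.9]
finger_gap: 0.0151
```

Request:
jog_arm([
  [[0.05,0,0,0,-1],[0.05,0,0,0,-1],[0.05,0,0,0,-1],[0,0,0,0,-1],[0,0,0,0,-1]],
])

```text
t: 9.0
eef_pos: [0.5434, 0.1649, 0.1548]
ee_rot: [0.069, 0.704, -0.07, 0.704]
wrist_force: [-0.3, 0.8, -6.4]
finger_gap: 0.0151
```

```bash
python3 st.py .5435 .1644 .1539 -11.24
```

```text
t 9.0 p [0.5434 0.1649 0.1548] yaw -11.28 tilt [ 0. -0.] [-0.  0.] F [-0.32  0.81 -6.37] M [-0.04 -0.03 -0.  ] gap 0.0151 j [ 0.08  0.23  1.71 -0.    1.21 -1.29]
shift cm [ 0.09 -0.05  0.02] turn -0.04
```

Still carrying the full weight, so the plug is inside the mouth. Another millimetre or two to go.

Request:
jog_arm([
  [[0.04,0,0,0,-1],[0.04,0,0,0,-1],[0.04,0,0,0,-1],[0,0,0,0,-1],[0,0,0,0,-1]],
])

```text
t: 9.42
eef_pos: [0.5434, 0.1649, 0.1541]
ee_rot: [0.069, 0.704, -0.069, 0.704]
wrist_force: [-2.5, -0.7, -0.4]
finger_gap: 0.0147
```

Request:
jog_arm([
  [[0.04,0,0,0,-1],[0.04,0,0,0,-1],[0,0,0,0,-1],[0,0,0,0,-1],[0,0,0,0,-1]],
])

```text
t: 9.83
eef_pos: [0.5435, 0.1649, 0.1536]
ee_rot: [0.069, 0.704, -0.069, 0.704]
wrist_force: [-6.0, -0.2, 4.5]
finger_gap: 0.0149
```

```bash
python3 st.py .5435 .1644 .1539 -11.24
```

```text
t 9.83 p [0.5435 0.1649 0.1536] yaw -11.27 tilt [ 0.0003 -0.0001] [-0.      0.0003] F [-6.02 -0.23  4.53] M [-0.19  0.83  0.07] gap 0.0149 j [ 0.08  0.23  1.71 -0.    1.21 -1.29]
shift cm [-0.03 -0.05  0.01] turn -0.03
```

Seated. The -6 N side force in x says the lid is slightly too far +x. I ease it by 0.6 mm and check before releasing.

Request:
jog_arm([
  [[0,0,-0.06,0,-1],[0,0,0,0,-1],[0,0,0,0,-1]],
])

```text
t: 10.08
eef_pos: [0.5435, 0.1649, 0.1536]
ee_rot: [0.07, 0.703, -0.069, 0.704]
wrist_force: [-2.8, -1.6, 5.5]
finger_gap: 0.0147
```

```bash
python3 st.py .5435 .1644 .1539 -11.24
```

```text
t 10.08 p [0.5435 0.1649 0.1536] yaw -11.28 tilt [ 0.0017 -0.0001] [0.0002 0.0017] F [-2.79 -1.64  5.46] M [-0.28  0.49  0.05] gap 0.0147 j [ 0.08  0.23  1.71 -0.    1.21 -1.29]
shift cm [-0.03 -0.05  0.01] turn -0.04
```

Request:
jog_arm([
  [[0,0,0,0,0],[0,0,0,0,0.5],[0,0,0,0,1],[0,0,0,0,1],[0,0,0,0,1]],
])

```text
t: 10.5
eef_pos: [0.5428, 0.1651, 0.1526]
ee_rot: [0.07, 0.704, -0.069, 0.704]
wrist_force: [-0.1, -0.1, 0.1]
finger_gap: 0.0741
```

Request:
jog_arm([
  [[-1,0,0,0,1],[-2,0,0,0,1],[-3,0,0,0,1],[-3,0,0,0,1],[0,0,0,0,1]],
])

```text
t: 10.92
eef_pos: [0.5464, 0.1654, 0.251]
ee_rot: [0.07, 0.699, -0.069, 0.708]
wrist_force: [0.8, 0.2, 1.5]
finger_gap: 0.0853
```

Request:
jog_arm([
  [[0,0,-3,6.5,-1],[0,0,0,7,-1],[0,0,0,7,-1],[0,0,0,7,-1],[0,0,0,7,-1]],
])

```text
t: 11.33
eef_pos: [0.5135, 0.171, 0.2436]
ee_rot: [0.277, 0.65, -0.277, 0.651]
wrist_force: [0.3, -0.5, 0.3]
finger_gap: 0.0253
```

Request:
jog_arm([
  [[0,0,0,7,-1],[0,0,0,7,-1],[0,0,0,7,-1],[0,0,0,7,-1],[0,0,0,7,-1]],
])

```text
t: 11.75
eef_pos: [0.5136, 0.1709, 0.2435]
ee_rot: [0.46, 0.537, -0.46, 0.537]
wrist_force: [-0.5, 0.3, -0.9]
finger_gap: 0.0
```

Request:
jog_arm([
  [[0,0,0,7,-1],[0,0,0,7,-1],[0,0,0,6.5,-1],[0,0,0,0,-1],[0,0,0,0,-1]],
])

```text
t: 12.17
eef_pos: [0.5136, 0.1709, 0.2433]
ee_rot: [0.546, 0.449, -0.546, 0.449]
wrist_force: [0.3, -0.6, -0.8]
finger_gap: 0.0004
```

```bash
cat > lk.py <<'E'
from h import *
import sys
k=sys.argv[1]; c=[.543,.1647]; yaw=-11.24; ims=[]
a=np.radians(yaw);ex=np.array([np.cos(a),np.sin(a)]);ey=np.array([-np.sin(a),np.cos(a)])
for n,(r0,r1,c0,c1) in {"top":(180,350,180,330),"scene":(110,290,330,490)}.items():
    p,d,W=cloud(n); cv2.imwrite(f"pics/{n}{k}.png",p[...,::-1]); ims.append(cv2.resize(p[r0:r1,c0:c1,::-1],(400,450),interpolation=cv2.INTER_CUBIC))
    D=W[...,:2]-c; x=D@ex; y=D@ey; z=W[...,2]; hsv=cv2.cvtColor(p,cv2.COLOR_RGB2HSV)
    q=(abs(x)<.1)&(abs(y)<.08)&(abs(z-.119)<.006)&(hsv[...,1]<40)&(hsv[...,2]>100)
    co=np.linalg.lstsq(np.c_[x[q],y[q],np.ones(q.sum())],z[q],rcond=None)[0]
    print(n,"plate top plane (expect z .1185)",co.round(4),q.sum(),edges(n,p[...,::-1].copy(),c,yaw,.1185,.108,.086))
    for i,(sx,sy) in enumerate(((1,1),(-1,1),(-1,-1),(1,-1))):
        q=(abs(sx*x-.065)<.018)&(sy*y>.094)&(sy*y<.128)&(z>.07)&(z<.17)&(hsv[...,2]<90)
        if q.sum()>15:
            f=np.polyfit(sy*y[q]-.0895,z[q],1); print(" corner",i,q.sum(),"angle",round(1.571+np.arctan(f[0]),2),"zmed",np.median(z[q]).round(4),"yout",(sy*y[q]).max().round(4))
        else: print(" corner",i,q.sum())
cv2.imwrite(f"pics/c{k}.png",np.hstack(ims))
E
python3 st.py; python3 lk.py 2
```

```text
t 12.17 p [0.5136 0.1709 0.2433] yaw -101.1 tilt [0.0008 0.0001] [ 0.0008 -0.0003] F [ 0.3  -0.57 -0.83] M [-0.02 -0.01 -0.03] gap 0.0004 j [0.1  0.07 1.7  0.   1.37 0.29]
top plate top plane (expect z .1185) [-0.0022  0.0027  0.1208] 3454 {'+x': (-1.21, 0.11, 120), '-x': (1.41, 1.17, 46), '+y': (-0.48, 0.26, 39), '-y': (-0.3, -0.1, 99)}
 corner 0 231 angle 1.76 zmed 0.1288 yout 0.1237
 corner 1 0
 corner 2 231 angle 1.8 zmed 0.1297 yout 0.1239
 corner 3 194 angle 2.12 zmed 0.1377 yout 0.1196
scene plate top plane (expect z .1185) [ 0.     -0.0009  0.1197] 2774 {'+x': (-0.97, 0.19, 107), '-x': (0.0, 0.0, 8), '+y': (0.69, -0.07, 50), '-y': (0.47, -0.06, 81)}
 corner 0 166 angle 1.72 zmed 0.128 yout 0.1251
 corner 1 137 angle 1.9 zmed 0.1316 yout 0.1217
 corner 2 123 angle 1.74 zmed 0.1284 yout 0.123
 corner 3 141 angle 1.99 zmed 0.1351 yout 0.1205
```

View pics/c2.png

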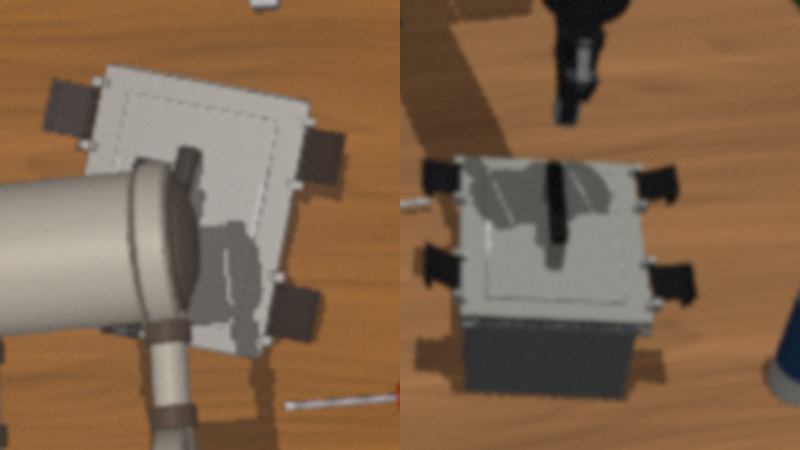

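The lid sits on the box, level in both views, with all four clips out (angles about 1.75, 1.9, 1.75, 2.05) and the plug in. Now clip0 (+x+y). The tool is turned so a pad's 22 mm side faces the flap.

```bash
cat > b.py <<'E'
from h import *
import sys
# box coords (mm): TCP x,y and fingertip z; args: target x y ztip ; force in box axes
C=np.array([.5421,.1648,0]);a=np.radians(-11.24);B=R.from_euler('z',a).as_matrix()
s=ctrl.get_state(); r=R.from_quat(s['ee_rot']).as_matrix()
q=B.T@(s['eef_pos']-C)*1000; q[2]-=14
print("t",round(s['t'],2),"box xyz mm",q.round(1),"F box",(B.T@s['wrist_force']).round(1),"yaw rel",round(np.degrees(np.arctan2(r[1,2],r[0,2]))+11.24,2),"j6",s['joint_pos'][5].round(2))
if len(sys.argv)>3:
    t=np.array([float(v) for v in sys.argv[1:4]]); print("shift cm",(r.T@B@(t-q)/10).round(2))
E
python3 b.py 65 113 165
```

```text
t 12.27 box xyz mm [-29.3   0.4 229.1] F box [ 0.7 -0.4 -0.1] yaw rel -89.89 j6 0.29
shift cm [  6.41   9.45 -11.24]
```

Request:
jog_arm([
  [[0,2.4,-2.8,0,-1],[0,2.4,-2.8,0,-1],[0,2.4,-2.8,0,-1],[0,2.3,-2.8,0,-1],[0,0,0,0,-1]],
])

```text
t: 12.68
eef_pos: [0.6312, 0.2651, 0.2393]
ee_rot: [-0.546, -0.45, 0.546, -0.449]
wrist_force: [-0.4, -0.2, -1.4]
finger_gap: 0.0001
```

Request:
jog_arm([
  [[2,0,0,0,-1],[2,0,0,0,-1],[2,0,0,0,-1],[0,0,0,0,-1],[0,0,0,0,-1]],
])

```text
t: 13.1
eef_pos: [0.6275, 0.2619, 0.1817]
ee_rot: [-0.546, -0.449, 0.547, -0.448]
wrist_force: [0.1, -0.3, -0.5]
finger_gap: 0.0002
```

```bash
python3 b.py 65 113 165
```

```text
t 13.1 box xyz mm [ 64.9 111.8 167.7] F box [ 0.1 -0.2 -0.5] yaw rel -89.98 j6 0.41
shift cm [ 0.27  0.01 -0.12]
```

Request:
jog_arm([
  [[1.2,0,-0.1,0,-1],[0.8,0,0,0,-1],[0.4,0,0,0,-1],[0.4,0,0,0,-1],[0.4,0,0,0,-1]],
])

```text
t: 13.52
eef_pos: [0.6287, 0.2631, 0.1507]
ee_rot: [0.547, 0.448, -0.547, 0.449]
wrist_force: [-0.2, -0.5, -0.3]
finger_gap: 0.0003
```

Request:
jog_arm([
  [[0.4,0,0,0,-1],[0.4,0,0,0,-1],[0.4,0,0,0,-1],[0.4,0,0,0,-1],[0,0,0,0,-1]],
])

```text
t: 13.93
eef_pos: [0.6287, 0.2631, 0.1342]
ee_rot: [-0.547, -0.448, 0.547, -0.448]
wrist_force: [0.2, -0.4, -0.1]
finger_gap: -0.0
```

```bash
python3 b.py 65 113 112
```

```text
t 13.93 box xyz mm [ 65.7 113.3 120.2] F box [ 0.3 -0.4 -0.1] yaw rel -90.04 j6 0.42
shift cm [ 0.82 -0.07  0.03]
```

Request:
jog_arm([
  [[0.5,0,0,0,-1],[0.5,0,0,0,-1],[0.5,0,0,0,-1],[0.4,0,0.05,0,-1],[0,0,0,0,-1]],
])

```text
t: 14.35
eef_pos: [0.6277, 0.2624, 0.114]
ee_rot: [-0.546, -0.449, 0.547, -0.448]
wrist_force: [0.0, 0.3, 0.1]
finger_gap: -0.0002
```

Request:
jog_arm([
  [[0.4,0,0.1,0,-1],[0.3,0,0.1,0,-1],[0.1,0,0,0,-1],[0,0,0,0,-1],[0,0,0,0,-1]],
])

```text
t: 14.77
eef_pos: [0.6279, 0.2605, 0.1074]
ee_rot: [-0.546, -0.449, 0.547, -0.448]
wrist_force: [-0.0, 0.5, 0.9]
finger_gap: -0.0
```

```bash
python3 b.py 65 111.5 92; python3 lk.py 3
```

```text
t 14.77 box xyz mm [ 65.5 110.6  93.4] F box [-0.1  0.5  0.9] yaw rel -90.04 j6 0.41
shift cm [ 0.14 -0.05 -0.09]
top plate top plane (expect z .1185) [-0.0015  0.0075  0.1209] 4478 {'+x': (-1.22, 0.05, 105), '-x': (0.41, -0.11, 50), '+y': (-4.38, -0.43, 22), '-y': (-0.37, 0.01, 99)}
 corner 0 11
 corner 1 0
 corner 2 228 angle 1.81 zmed 0.1302 yout 0.124
 corner 3 192 angle 2.12 zmed 0.1376 yout 0.1195
scene plate top plane (expect z .1185) [-0.0031  0.0028  0.1199] 2811 {'+x': (-1.07, 0.2, 102), '-x': (3.62, -0.27, 21), '+y': (1.29, -0.19, 22), '-y': (0.32, 0.07, 62)}
 corner 0 154 angle 1.15 zmed 0.1218 yout 0.1268
 corner 1 52 angle 1.93 zmed 0.128 yout 0.1092
 corner 2 121 angle 1.74 zmed 0.1282 yout 0.123
 corner 3 142 angle 2.0 zmed 0.135 yout 0.1205
```

View pics/c3.png

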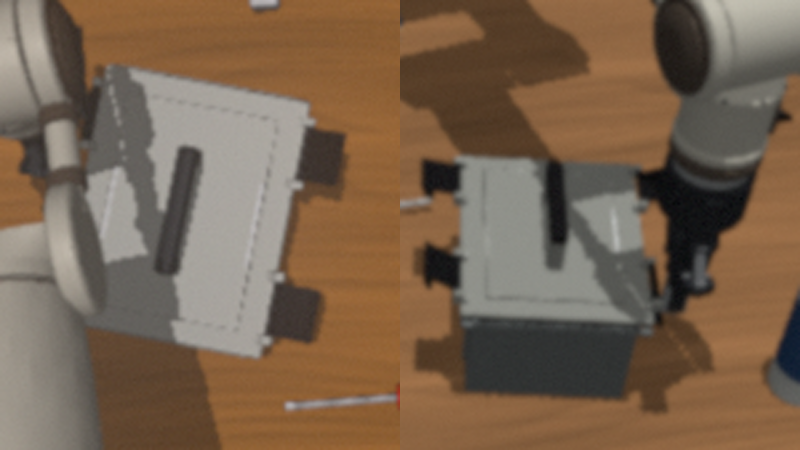

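Clip0's flap now hangs steeply at (655,285), with the finger just outside it. I push inward in small steps and watch the force.

Request:
jog_arm([
  [[0.1,0,0.1,0,-1],[0,0,0.1,0,-1],[0,0,0.1,0,-1],[0,0,0,0,-1]],
])

```text
t: 15.2
eef_pos: [0.6276, 0.2581, 0.1067]
ee_rot: [0.547, 0.449, -0.546, 0.448]
wrist_force: [0.8, 3.4, -2.3]
finger_gap: -0.0002
```

```bash
python3 b.py
```

```text
t 15.2 box xyz mm [ 65.7 108.2  92.7] F box [ 0.2  3.5 -2.3] yaw rel -90.04 j6 0.41
```

Request:
jog_arm([
  [[0,0,0.1,0,-1],[0,0,0.1,0,-1],[0,0,0,0,-1]],
])

```text
t: 15.45
eef_pos: [0.6269, 0.2555, 0.1067]
ee_rot: [-0.546, -0.448, 0.547, -0.448]
wrist_force: [1.3, 1.7, -1.3]
finger_gap: 0.0001
```

```bash
python3 b.py
```

```text
t 15.45 box xyz mm [ 65.5 105.5  92.7] F box [ 1.   1.9 -1.3] yaw rel -90.04 j6 0.41
```

Request:
jog_arm([
  [[0,0,0.05,0,-1],[0,0,0.05,0,-1],[0,0,0,0,-1]],
])

```text
t: 15.7
eef_pos: [0.6269, 0.2543, 0.1068]
ee_rot: [-0.546, -0.448, 0.547, -0.449]
wrist_force: [-0.1, 0.3, 0.2]
finger_gap: 0.0001
```

```bash
python3 b.py
```

```text
t 15.7 box xyz mm [ 65.7 104.3  92.8] F box [-0.2  0.3  0.2] yaw rel -90.05 j6 0.4
```

Request:
jog_arm([
  [[0,0,0.05,0,-1],[0,0,0.05,0,-1],[0,0,0,0,-1]],
])

```text
t: 15.95
eef_pos: [0.6269, 0.2534, 0.107]
ee_rot: [-0.547, -0.448, 0.547, -0.449]
wrist_force: [0.6, 0.1, 0.1]
finger_gap: -0.0
```

```bash
python3 b.py
```

```text
t 15.95 box xyz mm [ 65.9 103.5  93. ] F box [0.6 0.2 0.1] yaw rel -90.05 j6 0.4
```

Request:
jog_arm([
  [[0,0,0.05,0,-1],[0,0,0.05,0,-1],[0,0,0,0,-1]],
])

```text
t: 16.2
eef_pos: [0.6267, 0.2527, 0.1068]
ee_rot: [-0.547, -0.448, 0.547, -0.448]
wrist_force: [0.7, 0.4, 0.6]
finger_gap: -0.0
```

```bash
python3 b.py; python3 lk.py 4
```

```text
t 16.2 box xyz mm [ 65.8 102.7  92.8] F box [0.6 0.6 0.6] yaw rel -90.04 j6 0.4
top plate top plane (expect z .1185) [-0.0023  0.0079  0.1209] 4287 {'+x': (-1.14, 0.06, 104), '-x': (0.59, -0.32, 45), '+y': (-5.16, -0.65, 17), '-y': (-0.37, 0.04, 99)}
 corner 0 0
 corner 1 0
 corner 2 234 angle 1.8 zmed 0.1298 yout 0.1238
 corner 3 193 angle 2.15 zmed 0.1375 yout 0.1196
scene plate top plane (expect z .1185) [-0.004   0.0014  0.1199] 2762 {'+x': (-0.84, 0.27, 93), '-x': (3.28, 0.03, 24), '+y': (1.07, -0.42, 33), '-y': (0.32, 0.09, 61)}
 corner 0 70 angle 1.46 zmed 0.1177 yout 0.1183
 corner 1 10
 corner 2 124 angle 1.74 zmed 0.1284 yout 0.1229
 corner 3 141 angle 2.02 zmed 0.135 yout 0.1205
```

```bash
python3 - <<'E'
import cv2,numpy as np
a=cv2.imread("pics/scene4.png")[205:255,400:470]
cv2.imwrite("pics/z4.png",cv2.resize(cv2.convertScaleAbs(a,alpha=2,beta=20),None,fx=10,fy=10,interpolation=cv2.INTER_CUBIC))
E
```

```text
(no output)
```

View pics/z4.png

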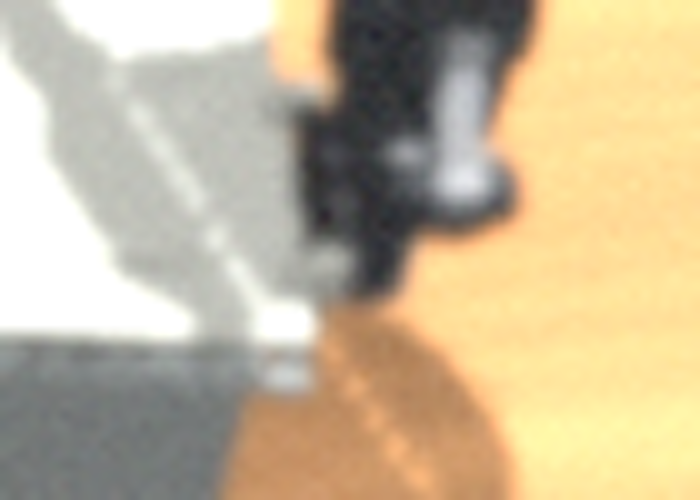

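Request:
jog_arm([
  [[0,0,0.05,0,-1],[0,0,0.05,0,-1],[0,0,0,0,-1]],
])

```text
t: 16.55
eef_pos: [0.6265, 0.2523, 0.1069]
ee_rot: [0.547, 0.449, -0.546, 0.448]
wrist_force: [0.7, 2.0, -0.3]
finger_gap: 0.0
```

```bash
python3 b.py
```

```text
t 16.55 box xyz mm [ 65.7 102.3  92.9] F box [ 0.3  2.  -0.3] yaw rel -90.04 j6 0.4
```

Request:
jog_arm([
  [[0,0,0.05,0,-1],[0,0,0,0,-1],[0,0,0,0,-1]],
])

```text
t: 16.8
eef_pos: [0.6265, 0.2517, 0.107]
ee_rot: [0.547, 0.448, -0.546, 0.448]
wrist_force: [1.3, 3.6, -1.4]
finger_gap: 0.0002
```

```bash
python3 b.py
```

```text
t 16.8 box xyz mm [ 65.9 101.6  93. ] F box [ 0.6  3.7 -1.4] yaw rel -90.04 j6 0.4
```

Request:
jog_arm([
  [[0,0,0.05,0,-1],[0,0,0,0,-1],[0,0,0,0,-1]],
])

```text
t: 17.05
eef_pos: [0.6265, 0.2514, 0.107]
ee_rot: [0.547, 0.449, -0.546, 0.448]
wrist_force: [1.9, 5.2, -0.8]
finger_gap: 0.0003
```

```bash
python3 b.py
```

```text
t 17.05 box xyz mm [ 65.9 101.4  93. ] F box [ 0.9  5.5 -0.8] yaw rel -90.04 j6 0.4
```

Request:
jog_arm([
  [[0,0,0.05,0,-1],[0,0,0,0,-1],[0,0,0,0,-1]],
])

```text
t: 17.3
eef_pos: [0.6265, 0.2514, 0.1071]
ee_rot: [0.548, 0.449, -0.546, 0.448]
wrist_force: [2.4, 6.4, -0.9]
finger_gap: -0.0002
```

```bash
python3 b.py
```

```text
t 17.3 box xyz mm [ 65.9 101.4  93.1] F box [ 1.1  6.7 -0.9] yaw rel -90.04 j6 0.4
```

Request:
jog_arm([
  [[0,0,0.05,0,-1],[0,0,0.05,0,-1],[0,0,0,0,-1]],
])

```text
t: 17.55
eef_pos: [0.6265, 0.2513, 0.1072]
ee_rot: [0.548, 0.449, -0.545, 0.448]
wrist_force: [2.7, 9.2, -1.2]
finger_gap: 0.0002
```

```bash
python3 b.py
```

```text
t 17.55 box xyz mm [ 65.9 101.3  93.2] F box [ 0.8  9.6 -1.2] yaw rel -90.03 j6 0.4
```

Request:
jog_arm([
  [[0,0,0.05,0,-1],[0,0,0.05,0,-1],[0,0,0,0,-1]],
])

```text
t: 17.8
eef_pos: [0.6265, 0.2513, 0.1073]
ee_rot: [0.549, 0.449, -0.545, 0.448]
wrist_force: [4.2, 12.1, -2.7]
finger_gap: -0.0001
```

```bash
python3 b.py
```

```text
t 17.8 box xyz mm [ 65.9 101.2  93.3] F box [ 1.8 12.6 -2.7] yaw rel -90.03 j6 0.4
```

The finger is against a hard stop: at 12.6 N it moves only 0.1 mm, 7 mm beyond where the bead resisted. Clip0 is shut. Backing off and going to clip2.

Request:
jog_arm([
  [[0,0,-1,0,-1],[0,0,-1,0,-1],[-3,0,0,0,-1],[-3,0,0,0,-1],[-3,0,0,0,-1]],
])

```text
t: 18.22
eef_pos: [0.6289, 0.2679, 0.1968]
ee_rot: [-0.545, -0.449, 0.548, -0.448]
wrist_force: [1.6, 0.7, 0.9]
finger_gap: -0.0001
```

Request:
jog_arm([
  [[0,-2,3,0,-1],[0,-2,3,0,-1],[0,-2,3,0,-1],[0,-2,3,0,-1],[0,-2,3,0,-1]],
])

```text
t: 18.63
eef_pos: [0.5007, 0.1393, 0.1965]
ee_rot: [-0.546, -0.448, 0.547, -0.449]
wrist_force: [-0.4, -1.2, 0.8]
finger_gap: -0.0
```

Request:
jog_arm([
  [[0,-2,3,0,-1],[0,-1,3,0,-1],[0,0,2.4,0,-1],[0,0,0,0,-1],[0,0,0,0,-1]],
])

```text
t: 19.05
eef_pos: [0.4562, 0.0631, 0.197]
ee_rot: [-0.547, -0.448, 0.547, -0.448]
wrist_force: [0.7, 0.7, -0.3]
finger_gap: -0.0001
```

```bash
python3 b.py -65 -113 120; python3 lk.py 5
```

```text
t 19.05 box xyz mm [ -64.4 -116.5  183. ] F box [ 0.5  0.8 -0.3] yaw rel -90.17 j6 0.07
shift cm [ 6.3  -0.06 -0.36]
top plate top plane (expect z .1185) [-0.0016 -0.0034  0.1208] 4921 {'+x': (-1.37, 0.35, 120), '-x': (0.78, 0.01, 58), '+y': (-1.03, -0.29, 99), '-y': (0.43, 0.09, 74)}
 corner 0 0
 corner 1 224 angle 1.96 zmed 0.1332 yout 0.1214
 corner 2 0
 corner 3 199 angle 2.11 zmed 0.1372 yout 0.1204
scene plate top plane (expect z .1185) [-0.0049 -0.002   0.12  ] 3507 {'+x': (-1.49, 0.47, 106), '-x': (0.0, 0.0, 1), '+y': (-0.24, -0.61, 48), '-y': (0.57, 0.08, 86)}
 corner 0 0
 corner 1 133 angle 1.89 zmed 0.1318 yout 0.1219
 corner 2 133 angle 1.78 zmed 0.1281 yout 0.1254
 corner 3 140 angle 2.11 zmed 0.1356 yout 0.1209
```

View pics/c5.png

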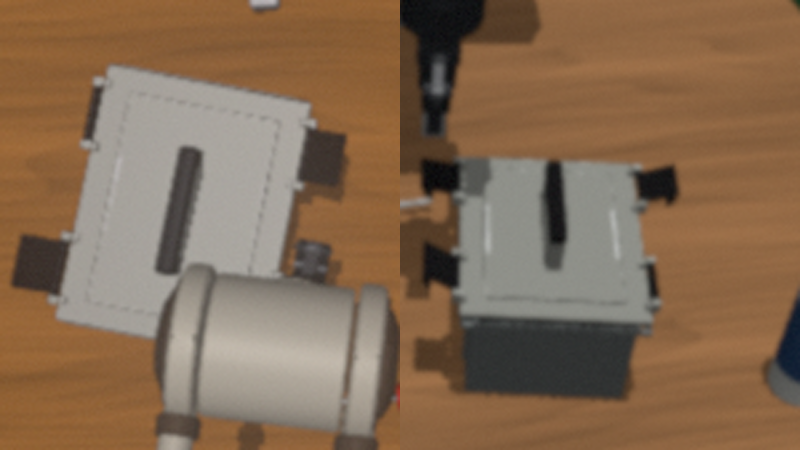

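Clip0 now stands vertical at (652,283) and the other three are still out. Same path mirrored for clip2.

Request:
jog_arm([
  [[1.5,0,-0.3,0,-1],[1.5,0,0,0,-1],[0.8,0,0,0,-1],[0.5,0,0,0,-1],[0.4,0,0,0,-1]],
])

```text
t: 19.57
eef_pos: [0.4569, 0.0674, 0.1493]
ee_rot: [-0.546, -0.449, 0.547, -0.448]
wrist_force: [0.2, -0.9, -0.6]
finger_gap: -0.0001
```

Request:
jog_arm([
  [[0.4,0,0,0,-1],[0.4,0,0,0,-1],[0.4,0,0,0,-1],[0.4,0,0,0,-1],[0,0,0,0,-1]],
])

```text
t: 19.98
eef_pos: [0.4571, 0.0669, 0.1335]
ee_rot: [0.547, 0.448, -0.547, 0.448]
wrist_force: [0.2, -1.0, 0.2]
finger_gap: -0.0002
```

```bash
python3 b.py -65 -113.5 100
```

```text
t 19.98 box xyz mm [ -64.3 -112.6  119.5] F box [ 0.4 -0.9  0.2] yaw rel -90.05 j6 0.08
shift cm [ 1.95 -0.07  0.09]
```

Request:
jog_arm([
  [[0.5,0,0,0,-1],[0.5,0,0,0,-1],[0.5,0,0,0,-1],[0.4,0,0,0,-1],[0,0,0,0,-1]],
])

```text
t: 20.4
eef_pos: [0.4559, 0.0669, 0.1133]
ee_rot: [-0.546, -0.449, 0.547, -0.448]
wrist_force: [-0.9, -0.6, -0.1]
finger_gap: -0.0003
```

```bash
python3 b.py -65 -111 93
```

```text
t 20.4 box xyz mm [ -65.5 -112.8   99.3] F box [-0.8 -0.8 -0.1] yaw rel -90.05 j6 0.08
shift cm [ 0.63  0.05 -0.18]
```

Request:
jog_arm([
  [[0.3,0,-0.1,0,-1],[0.3,0,-0.1,0,-1],[0,0,0,0,-1],[0,0,0,0,-1]],
])

```text
t: 20.73
eef_pos: [0.457, 0.0691, 0.1084]
ee_rot: [-0.547, -0.449, 0.547, -0.448]
wrist_force: [-0.3, -0.4, 1.0]
finger_gap: -0.0002
```

```bash
python3 b.py -65 -111 93
```

```text
t 20.73 box xyz mm [ -64.8 -110.5   94.4] F box [-0.2 -0.5  1. ] yaw rel -90.04 j6 0.08
shift cm [ 0.14 -0.02  0.05]
```

Request:
jog_arm([
  [[0,0,-0.1,0,-1],[0,0,-0.1,0,-1],[0,0,0,0,-1]],
])

```text
t: 20.98
eef_pos: [0.4577, 0.071, 0.1088]
ee_rot: [-0.547, -0.448, 0.547, -0.448]
wrist_force: [0.2, -0.0, 0.2]
finger_gap: -0.0003
```

```bash
python3 b.py
```

```text
t 20.98 box xyz mm [ -64.5 -108.5   94.8] F box [0.2 0.  0.2] yaw rel -90.03 j6 0.09
```

Request:
jog_arm([
  [[0,0,-0.1,0,-1],[0,0,-0.1,0,-1],[0,0,0,0,-1]],
])

```text
t: 21.23
eef_pos: [0.4579, 0.0722, 0.1085]
ee_rot: [-0.546, -0.448, 0.547, -0.449]
wrist_force: [-0.1, -4.5, -2.8]
finger_gap: 0.0003
```

```bash
python3 b.py
```

```text
t 21.23 box xyz mm [ -64.5 -107.3   94.5] F box [ 0.8 -4.4 -2.8] yaw rel -90.02 j6 0.09
```

Request:
jog_arm([
  [[0,0,-0.05,0,-1],[0,0,-0.05,0,-1],[0,0,0,0,-1]],
])

```text
t: 21.48
eef_pos: [0.458, 0.0728, 0.1083]
ee_rot: [-0.546, -0.448, 0.547, -0.449]
wrist_force: [0.3, -6.6, -3.1]
finger_gap: 0.0001
```

Request:
jog_arm([
  [[0,0,-0.05,0,-1],[0,0,-0.05,0,-1],[0,0,0,0,-1]],
])

```text
t: 21.73
eef_pos: [0.458, 0.0737, 0.1082]
ee_rot: [-0.546, -0.448, 0.548, -0.449]
wrist_force: [0.1, -6.5, -3.9]
finger_gap: -0.0001
```

```bash
python3 b.py
```

```text
t 21.73 box xyz mm [ -64.7 -105.7   94.2] F box [ 1.3 -6.4 -3.9] yaw rel -90.02 j6 0.1
```

Request:
jog_arm([
  [[0,0,-0.05,0,-1],[0,0,-0.05,0,-1],[0,0,0,0,-1]],
])

```text
t: 21.98
eef_pos: [0.4581, 0.0749, 0.1081]
ee_rot: [-0.546, -0.448, 0.548, -0.449]
wrist_force: [-1.1, -5.4, -2.6]
finger_gap: 0.0002
```

Request:
jog_arm([
  [[0,0,-0.05,0,-1],[0,0,-0.05,0,-1],[0,0,0,0,-1]],
])

```text
t: 22.23
eef_pos: [0.4584, 0.0766, 0.1083]
ee_rot: [-0.546, -0.449, 0.547, -0.448]
wrist_force: [-0.5, -3.4, -1.5]
finger_gap: 0.0002
```

```bash
python3 b.py
```

```text
t 22.23 box xyz mm [ -64.9 -102.9   94.3] F box [ 0.2 -3.4 -1.5] yaw rel -90.05 j6 0.1
```

Request:
jog_arm([
  [[0,0,-0.05,0,-1],[0,0,-0.05,0,-1],[0,0,0,0,-1]],
])

```text
t: 22.48
eef_pos: [0.4589, 0.0779, 0.1089]
ee_rot: [-0.547, -0.449, 0.547, -0.448]
wrist_force: [-2.2, -2.3, -0.4]
finger_gap: -0.0001
```

```bash
python3 b.py
```

```text
t 22.48 box xyz mm [ -64.7 -101.5   94.9] F box [-1.7 -2.7 -0.4] yaw rel -90.03 j6 0.1
```

Request:
jog_arm([
  [[0,0,-0.05,0,-1],[0,0,-0.05,0,-1],[0,0,0,0,-1]],
])

```text
t: 22.73
eef_pos: [0.4594, 0.0785, 0.1092]
ee_rot: [-0.547, -0.448, 0.547, -0.449]
wrist_force: [-3.4, -4.2, 2.6]
finger_gap: -0.0001
```

```bash
python3 b.py
```

```text
t 22.73 box xyz mm [ -64.3 -100.8   95.2] F box [-2.6 -4.8  2.6] yaw rel -90.03 j6 0.11
```

Request:
jog_arm([
  [[0,0,-0.05,0,-1],[0,0,-0.05,0,-1],[0,0,0,0,-1]],
])

```text
t: 22.98
eef_pos: [0.4595, 0.0791, 0.1092]
ee_rot: [-0.546, -0.448, 0.547, -0.449]
wrist_force: [-4.0, -5.2, 2.8]
finger_gap: 0.0001
```

```bash
python3 b.py
```

```text
t 22.98 box xyz mm [ -64.3 -100.1   95.2] F box [-2.9 -5.9  2.8] yaw rel -90.02 j6 0.11
```

Request:
jog_arm([
  [[0,0,-0.05,0,-1],[0,0,-0.05,0,-1],[0,0,0,0,-1]],
])

```text
t: 23.23
eef_pos: [0.4596, 0.0797, 0.1092]
ee_rot: [-0.546, -0.448, 0.547, -0.449]
wrist_force: [-4.2, -7.9, 3.4]
finger_gap: 0.0003
```

```bash
python3 b.py
```

```text
t 23.23 box xyz mm [-64.3 -99.6  95.2] F box [-2.6 -8.6  3.4] yaw rel -90.01 j6 0.11
```

Request:
jog_arm([
  [[0,0,-0.05,0,-1],[0,0,-0.05,0,-1],[0,0,0,0,-1]],
])

```text
t: 23.48
eef_pos: [0.4596, 0.0798, 0.1092]
ee_rot: [-0.545, -0.448, 0.548, -0.45]
wrist_force: [-5.2, -11.1, 4.3]
finger_gap: 0.0001
```

```bash
python3 b.py; python3 lk.py 6
```

```text
t 23.48 box xyz mm [-64.3 -99.4  95.2] F box [ -2.9 -11.9   4.3] yaw rel -89.99 j6 0.11
top plate top plane (expect z .1185) [0.0012 0.0006 0.1202] 4832 {'+x': (-0.54, 0.82, 120), '-x': (-1.58, -0.51, 49), '+y': (0.84, -0.74, 100), '-y': (-1.72, 0.99, 68)}
 corner 0 0
 corner 1 248 angle 1.97 zmed 0.1316 yout 0.1243
 corner 2 0
 corner 3 190 angle 2.13 zmed 0.1368 yout 0.1191
scene plate top plane (expect z .1185) [-0.0045  0.0002  0.1195] 3416 {'+x': (0.11, 0.37, 65), '-x': (0.0, 0.0, 0), '+y': (1.38, -1.17, 35), '-y': (-1.76, 0.75, 67)}
 corner 0 0
 corner 1 137 angle 1.93 zmed 0.1307 yout 0.1251
 corner 2 67 angle 2.71 zmed 0.1184 yout 0.1168
 corner 3 147 angle 2.07 zmed 0.1343 yout 0.1202
  return _methods._mean(a, axis=axis, dtype=dtype,
  ret = ret.dtype.type(ret / rcount)
```

Clip2 also reached its hard stop (11.9 N, no further travel). The lid turned about 0.8° and shifted about 1.5 mm, both within limits. On to clip1.

Request:
jog_arm([
  [[0,0,1,0,-1],[0,0,1,0,-1],[-3,0,0,0,-1],[-3,0,0,0,-1],[-3,0,0,0,-1]],
])

```text
t: 24.0
eef_pos: [0.4558, 0.0618, 0.1998]
ee_rot: [0.547, 0.449, -0.547, 0.448]
wrist_force: [0.2, 1.2, 0.4]
finger_gap: -0.0001
```

Request:
jog_arm([
  [[0,0,-3,0,-1],[0,0,-3,0,-1],[0,0,-3,0,-1],[0,0,-3,0,-1],[0,0,-3,0,-1]],
])

```text
t: 24.42
eef_pos: [0.4859, 0.2105, 0.1992]
ee_rot: [0.548, 0.448, -0.546, 0.448]
wrist_force: [0.8, -0.8, -0.6]
finger_gap: -0.0001
```

Request:
jog_arm([
  [[0,0,-3,0,-1],[0,0,-3,0,-1],[0,0,-2.3,0,-1],[0,0,0,0,-1],[0,0,0,0,-1]],
])

```text
t: 24.83
eef_pos: [0.5017, 0.2911, 0.1988]
ee_rot: [0.547, 0.449, -0.546, 0.449]
wrist_force: [-0.1, -0.2, 0.1]
finger_gap: -0.0
```

```bash
python3 b.py -65 114 120; python3 lk.py 7
```

```text
t 24.83 box xyz mm [-64.3 116.  184.8] F box [-0.1 -0.2  0.1] yaw rel -89.95 j6 0.51
shift cm [ 6.48 -0.08  0.2 ]
top plate top plane (expect z .1185) [0.0006 0.0007 0.1205] 5659 {'+x': (-0.43, 0.84, 120), '-x': (-0.41, -0.99, 82), '+y': (0.92, -0.82, 73), '-y': (-1.57, 0.62, 99)}
 corner 0 0
 corner 1 225 angle 1.99 zmed 0.1311 yout 0.1234
 corner 2 0
 corner 3 190 angle 2.13 zmed 0.1375 yout 0.1191
scene plate top plane (expect z .1185) [-0.0054 -0.      0.1198] 3418 {'+x': (-0.13, 0.86, 85), '-x': (0.75, -4.48, 24), '+y': (1.06, -1.22, 64), '-y': (-1.62, 0.67, 79)}
 corner 0 0
 corner 1 142 angle 1.91 zmed 0.1305 yout 0.1251
 corner 2 0
 corner 3 134 angle 2.1 zmed 0.1362 yout 0.1187
```

View pics/c7.png

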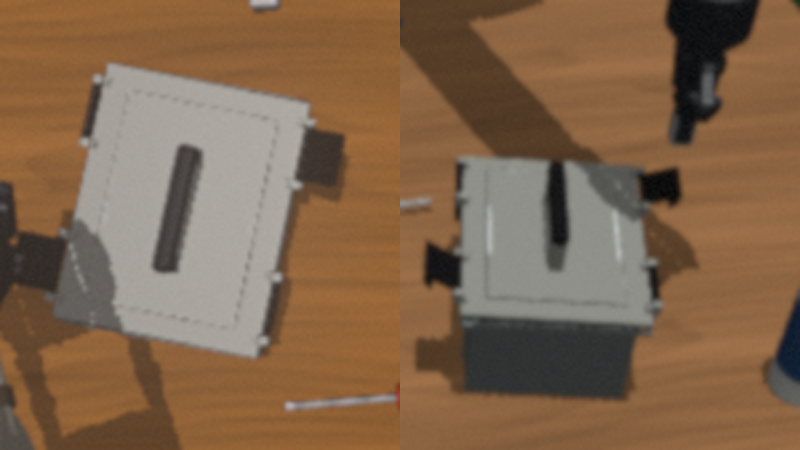

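Clips 0 and 2 are vertical and clips 1 and 3 still out. Now clip1.

Request:
jog_arm([
  [[1.5,-0.1,0.1,0,-1],[1.5,0,0,0,-1],[0.9,0,0,0,-1],[0.5,0,0,0,-1],[0.4,0,0,0,-1]],
])

```text
t: 25.35
eef_pos: [0.5003, 0.2889, 0.1503]
ee_rot: [-0.547, -0.448, 0.547, -0.448]
wrist_force: [0.1, 0.4, -1.0]
finger_gap: 0.0001
```

Request:
jog_arm([
  [[0.4,0,0,0,-1],[0.4,0,0,0,-1],[0.4,0,0,0,-1],[0.4,0,0,0,-1],[0,0,0,0,-1]],
])

```text
t: 25.77
eef_pos: [0.5005, 0.2898, 0.1345]
ee_rot: [0.547, 0.448, -0.547, 0.449]
wrist_force: [1.1, 0.1, 1.1]
finger_gap: -0.0001
```

Request:
jog_arm([
  [[0.5,0,0,0,-1],[0.5,0,0,0,-1],[0.5,0,0,0,-1],[0.5,0,0,0,-1],[0,0,0,0,-1]],
])

```text
t: 26.18
eef_pos: [0.4994, 0.2894, 0.113]
ee_rot: [-0.546, -0.449, 0.548, -0.448]
wrist_force: [1.6, 0.5, -0.8]
finger_gap: -0.0
```

```bash
python3 b.py -65 112.5 93.5
```

```text
t 26.18 box xyz mm [-66.2 113.9  99. ] F box [ 1.5  0.9 -0.8] yaw rel -90.04 j6 0.51
shift cm [0.55 0.12 0.14]
```

Request:
jog_arm([
  [[0.3,0,0.1,0,-1],[0.3,0,0.1,0,-1],[0,0,0.1,0,-1],[0,0,0.1,0,-1],[0,0,0,0,-1]],
])

```text
t: 26.6
eef_pos: [0.4993, 0.2855, 0.1086]
ee_rot: [-0.547, -0.448, 0.547, -0.448]
wrist_force: [-0.6, 0.1, -0.1]
finger_gap: 0.0002
```

```bash
python3 b.py
```

```text
t 26.6 box xyz mm [-65.5 110.   94.6] F box [-0.6 -0.  -0.1] yaw rel -90.05 j6 0.51
```

Request:
jog_arm([
  [[0,0,0.05,0,-1],[0,0,0.05,0,-1],[0,0,0,0,-1]],
])

```text
t: 26.85
eef_pos: [0.4994, 0.2849, 0.1089]
ee_rot: [0.547, 0.448, -0.547, 0.448]
wrist_force: [0.5, 1.3, -0.2]
finger_gap: -0.0001
```

Request:
jog_arm([
  [[0,0,0.05,0,-1],[0,0,0.05,0,-1],[0,0,0,0,-1]],
])

```text
t: 27.1
eef_pos: [0.4993, 0.2844, 0.1088]
ee_rot: [0.547, 0.449, -0.546, 0.448]
wrist_force: [1.2, 4.3, -2.9]
finger_gap: 0.0
```

Request:
jog_arm([
  [[0,0,0.05,0,-1],[0,0,0.05,0,-1],[0,0,0,0,-1]],
])

```text
t: 27.35
eef_pos: [0.4992, 0.2838, 0.1087]
ee_rot: [0.548, 0.449, -0.546, 0.448]
wrist_force: [2.7, 6.8, -4.6]
finger_gap: 0.0
```

```bash
python3 b.py
```

```text
t 27.35 box xyz mm [-65.3 108.4  94.7] F box [ 1.4  7.2 -4.6] yaw rel -90.05 j6 0.5
```

Request:
jog_arm([
  [[0,0,0.05,0,-1],[0,0,0.05,0,-1],[0,0,0,0,-1]],
])

```text
t: 27.6
eef_pos: [0.4989, 0.2831, 0.1086]
ee_rot: [0.548, 0.449, -0.546, 0.448]
wrist_force: [1.9, 8.1, -5.1]
finger_gap: -0.0001
```

Request:
jog_arm([
  [[0,0,0.05,0,-1],[0,0,0.05,0,-1],[0,0,0,0,-1]],
])

```text
t: 27.85
eef_pos: [0.4986, 0.2819, 0.1085]
ee_rot: [0.547, 0.449, -0.546, 0.448]
wrist_force: [1.8, 6.7, -5.0]
finger_gap: 0.0002
```

```bash
python3 b.py
```

```text
t 27.85 box xyz mm [-65.5 106.4  94.5] F box [ 0.4  6.9 -5. ] yaw rel -90.05 j6 0.5
```

Request:
jog_arm([
  [[0,0,0.05,0,-1],[0,0,0.05,0,-1],[0,0,0,0,-1]],
])

```text
t: 28.1
eef_pos: [0.4983, 0.2801, 0.1086]
ee_rot: [-0.547, -0.449, 0.547, -0.448]
wrist_force: [0.4, 2.7, -2.6]
finger_gap: 0.0001
```

```bash
python3 b.py
```

```text
t 28.1 box xyz mm [-65.5 104.5  94.6] F box [-0.2  2.8 -2.6] yaw rel -90.03 j6 0.5
```

Request:
jog_arm([
  [[0,0,0.05,0,-1],[0,0,0.05,0,-1],[0,0,0,0,-1]],
])

```text
t: 28.35
eef_pos: [0.498, 0.2791, 0.109]
ee_rot: [-0.547, -0.449, 0.547, -0.448]
wrist_force: [-0.4, 4.6, -0.2]
finger_gap: 0.0
```

Request:
jog_arm([
  [[0,0,0.05,0,-1],[0,0,0.05,0,-1],[0,0,0,0,-1]],
])

```text
t: 28.6
eef_pos: [0.498, 0.2787, 0.1093]
ee_rot: [0.547, 0.449, -0.546, 0.448]
wrist_force: [-0.8, 6.3, 1.0]
finger_gap: 0.0
```

```bash
python3 b.py
```

```text
t 28.6 box xyz mm [-65.5 103.1  95.3] F box [-2.  6.  1.] yaw rel -90.05 j6 0.49
```

Request:
jog_arm([
  [[0,0,0.05,0,-1],[0,0,0.05,0,-1],[0,0,0,0,-1]],
])

```text
t: 28.85
eef_pos: [0.498, 0.2783, 0.1097]
ee_rot: [0.548, 0.449, -0.546, 0.448]
wrist_force: [-1.6, 9.3, 2.3]
finger_gap: -0.0003
```

Request:
jog_arm([
  [[0,0,0.05,0,-1],[0,0,0.05,0,-1],[0,0,0,0,-1]],
])

```text
t: 29.1
eef_pos: [0.498, 0.278, 0.1099]
ee_rot: [0.548, 0.449, -0.545, 0.448]
wrist_force: [-0.9, 10.9, 1.7]
finger_gap: -0.0001
```

```bash
python3 b.py
```

```text
t 29.1 box xyz mm [-65.3 102.4  95.9] F box [-3.  10.5  1.7] yaw rel -90.06 j6 0.49
```

Clip1 peaked at 8 N, fell to 2.8 N (snap), then rose against the stop. Going to clip3.

Request:
jog_arm([
  [[0,0,-1,0,-1],[0,0,-1,0,-1],[-3,0,0,0,-1],[-3,0,0,0,-1],[-3,0,0,0,-1]],
])

```text
t: 29.52
eef_pos: [0.5012, 0.2954, 0.1992]
ee_rot: [-0.546, -0.448, 0.548, -0.449]
wrist_force: [0.2, -0.7, 0.4]
finger_gap: -0.0
```

Request:
jog_arm([
  [[0,2,3,0,-1],[0,2,3,0,-1],[0,2,3,0,-1],[0,2,3,0,-1],[0,2,3,0,-1]],
])

```text
t: 29.93
eef_pos: [0.5708, 0.1272, 0.1988]
ee_rot: [-0.546, -0.448, 0.547, -0.449]
wrist_force: [1.6, -0.7, 0.5]
finger_gap: 0.0002
```

Request:
jog_arm([
  [[0,2,3,0,-1],[0,1,3,0,-1],[0,0,2.3,0,-1],[0,0,0,0,-1],[0,0,0,0,-1]],
])

```text
t: 30.35
eef_pos: [0.5835, 0.0405, 0.1986]
ee_rot: [-0.547, -0.448, 0.548, -0.448]
wrist_force: [0.1, 0.5, -0.4]
finger_gap: -0.0001
```

```bash
python3 b.py 65 -113 120; python3 lk.py 8
```

```text
t 30.35 box xyz mm [  64.9 -113.8  184.6] F box [ 0.   0.5 -0.4] yaw rel -90.17 j6 0.06
shift cm [ 6.46  0.02 -0.09]
top plate top plane (expect z .1185) [ 0.0051 -0.0026  0.1203] 3691 {'+x': (0.09, 0.41, 54), '-x': (-2.03, -0.21, 62), '+y': (-0.59, -0.58, 97), '-y': (0.0, 0.0, 4)}
 corner 0 0
 corner 1 0
 corner 2 0
 corner 3 0
scene plate top plane (expect z .1185) [-0.001  -0.0019  0.1195] 3274 {'+x': (0.36, 0.33, 61), '-x': (0.0, 0.0, 0), '+y': (0.13, -0.63, 47), '-y': (0.45, 0.06, 42)}
 corner 0 0
 corner 1 0
 corner 2 0
 corner 3 134 angle 2.11 zmed 0.1343 yout 0.1209
  return _methods._mean(a, axis=axis, dtype=dtype,
  ret = ret.dtype.type(ret / rcount)
```

Request:
jog_arm([
  [[1.5,0,0,0,-1],[1.5,0,0,0,-1],[0.9,0,0,0,-1],[0.5,0,0,0,-1],[0.4,0,0,0,-1]],
])

```text
t: 30.87
eef_pos: [0.5833, 0.0425, 0.1503]
ee_rot: [-0.546, -0.449, 0.547, -0.449]
wrist_force: [-0.5, 0.8, 1.2]
finger_gap: -0.0
```

Request:
jog_arm([
  [[0.4,0,0,0,-1],[0.4,0,0,0,-1],[0.4,0,0,0,-1],[0.4,0,0,0,-1],[0,0,0,0,-1]],
])

```text
t: 31.28
eef_pos: [0.5835, 0.0416, 0.1344]
ee_rot: [0.547, 0.448, -0.547, 0.448]
wrist_force: [-0.1, 0.3, -0.1]
finger_gap: 0.0001
```

Request:
jog_arm([
  [[0.5,0,0,0,-1],[0.5,0,0,0,-1],[0.5,0,0,0,-1],[0.5,0,0,0,-1],[0,0,0,0,-1]],
])

```text
t: 31.7
eef_pos: [0.5823, 0.0417, 0.1129]
ee_rot: [-0.546, -0.449, 0.547, -0.448]
wrist_force: [0.5, -0.7, 0.1]
finger_gap: -0.0
```

```bash
python3 b.py 65 -111.5 93.5
```

```text
t 31.7 box xyz mm [  63.5 -112.9   98.9] F box [ 0.7 -0.5  0.1] yaw rel -90.04 j6 0.06
shift cm [ 0.54  0.16 -0.14]
```

Request:
jog_arm([
  [[0.3,0,-0.1,0,-1],[0.3,0,-0.1,0,-1],[0,0,-0.1,0,-1],[0,0,-0.05,0,-1],[0,0,0,0,-1]],
])

```text
t: 32.12
eef_pos: [0.584, 0.0453, 0.1086]
ee_rot: [-0.547, -0.449, 0.547, -0.448]
wrist_force: [0.3, -0.5, 0.0]
finger_gap: -0.0001
```

```bash
python3 b.py
```

```text
t 32.12 box xyz mm [  64.4 -109.    94.6] F box [ 0.4 -0.4  0. ] yaw rel -90.03 j6 0.07
```

Request:
jog_arm([
  [[0,0,-0.05,0,-1],[0,0,-0.05,0,-1],[0,0,0,0,-1]],
])

```text
t: 32.37
eef_pos: [0.5844, 0.0462, 0.1089]
ee_rot: [0.547, 0.448, -0.547, 0.448]
wrist_force: [0.4, -0.3, -0.8]
finger_gap: -0.0004
```

Request:
jog_arm([
  [[0,0,-0.05,0,-1],[0,0,-0.05,0,-1],[0,0,0,0,-1]],
])

```text
t: 32.62
eef_pos: [0.5846, 0.0471, 0.1088]
ee_rot: [0.547, 0.448, -0.547, 0.448]
wrist_force: [0.1, -0.7, -1.1]
finger_gap: 0.0
```

Request:
jog_arm([
  [[0,0,-0.05,0,-1],[0,0,-0.05,0,-1],[0,0,0,0,-1]],
])

```text
t: 32.87
eef_pos: [0.5847, 0.048, 0.1087]
ee_rot: [-0.547, -0.448, 0.547, -0.449]
wrist_force: [1.4, -1.6, -0.1]
finger_gap: -0.0004
```

```bash
python3 b.py
```

```text
t 32.87 box xyz mm [  64.6 -106.3   94.7] F box [ 1.7 -1.3 -0.1] yaw rel -90.03 j6 0.07
```

Request:
jog_arm([
  [[0,0,-0.05,0,-1],[0,0,-0.05,0,-1],[0,0,0,0,-1]],
])

```text
t: 33.12
eef_pos: [0.5848, 0.0484, 0.1086]
ee_rot: [-0.546, -0.448, 0.547, -0.449]
wrist_force: [-0.0, -4.9, -2.5]
finger_gap: 0.0002
```

Request:
jog_arm([
  [[0,0,-0.05,0,-1],[0,0,-0.05,0,-1],[0,0,0,0,-1]],
])

```text
t: 33.37
eef_pos: [0.5849, 0.049, 0.1083]
ee_rot: [-0.546, -0.448, 0.547, -0.449]
wrist_force: [-0.7, -6.6, -3.2]
finger_gap: -0.0004
```

```bash
python3 b.py
```

```text
t 33.37 box xyz mm [  64.5 -105.3   94.3] F box [ 0.6 -6.6 -3.2] yaw rel -90.04 j6 0.08
```

Request:
jog_arm([
  [[0,0,-0.05,0,-1],[0,0,-0.05,0,-1],[0,0,0,0,-1]],
])

```text
t: 33.62
eef_pos: [0.585, 0.0496, 0.1081]
ee_rot: [-0.546, -0.448, 0.548, -0.449]
wrist_force: [0.0, -7.1, -5.5]
finger_gap: 0.0
```

Request:
jog_arm([
  [[0,0,-0.05,0,-1],[0,0,-0.05,0,-1],[0,0,0,0,-1]],
])

```text
t: 33.87
eef_pos: [0.585, 0.0508, 0.108]
ee_rot: [-0.546, -0.448, 0.548, -0.449]
wrist_force: [-0.4, -6.3, -4.7]
finger_gap: -0.0002
```

```bash
python3 b.py
```

```text
t 33.87 box xyz mm [  64.3 -103.4   94. ] F box [ 0.8 -6.2 -4.7] yaw rel -90.05 j6 0.08
```

Request:
jog_arm([
  [[0,0,-0.05,0,-1],[0,0,-0.05,0,-1],[0,0,0,0,-1]],
])

```text
t: 34.12
eef_pos: [0.5853, 0.0524, 0.1083]
ee_rot: [-0.546, -0.448, 0.547, -0.448]
wrist_force: [-0.5, -5.4, -3.8]
finger_gap: 0.0
```

Request:
jog_arm([
  [[0,0,-0.05,0,-1],[0,0,-0.05,0,-1],[0,0,0,0,-1]],
])

```text
t: 34.37
eef_pos: [0.5858, 0.0531, 0.1088]
ee_rot: [-0.546, -0.448, 0.547, -0.449]
wrist_force: [-1.0, -6.0, -0.6]
finger_gap: -0.0003
```

```bash
python3 b.py
```

```text
t 34.37 box xyz mm [  64.6 -101.1   94.8] F box [ 0.2 -6.  -0.6] yaw rel -90.04 j6 0.08
```

Request:
jog_arm([
  [[0,0,-0.05,0,-1],[0,0,-0.05,0,-1],[0,0,0,0,-1]],
])

```text
t: 34.62
eef_pos: [0.5859, 0.0533, 0.1089]
ee_rot: [-0.546, -0.448, 0.548, -0.449]
wrist_force: [-1.8, -9.3, 0.3]
finger_gap: -0.0002
```

Request:
jog_arm([
  [[0,0,-0.05,0,-1],[0,0,-0.05,0,-1],[0,0,0,0,-1]],
])

```text
t: 34.87
eef_pos: [0.5861, 0.0537, 0.109]
ee_rot: [-0.546, -0.448, 0.548, -0.449]
wrist_force: [-3.2, -10.8, 0.8]
finger_gap: 0.0002
```

```bash
python3 b.py
```

```text
t 34.87 box xyz mm [  64.8 -100.4   95. ] F box [ -1.  -11.3   0.8] yaw rel -90.04 j6 0.09
```

The same snap signature on clip3: 7 N, a dip, then a stiff stop. Retreating clear to check.

Request:
jog_arm([
  [[0,0,1,0,-1],[0,0,1,0,-1],[-3,0,0,0,-1],[-3,0,0,0,-1],[-3,0,0,0,-1]],
])

```text
t: 35.28
eef_pos: [0.5818, 0.0362, 0.1995]
ee_rot: [0.547, 0.449, -0.547, 0.448]
wrist_force: [0.3, 0.1, 0.6]
finger_gap: -0.0003
```

Request:
jog_arm([
  [[-2,0,3,0,-1],[-2,0,3,0,-1],[0,0,3,0,-1],[0,0,3,0,-1],[0,0,3,0,-1]],
])

```text
t: 35.7
eef_pos: [0.5529, -0.1121, 0.2397]
ee_rot: [0.547, 0.448, -0.546, 0.449]
wrist_force: [0.4, 0.4, 0.1]
finger_gap: 0.0004
```

Request:
jog_arm([
  [[0,0,3,0,-1],[0,0,3,0,-1],[0,0,2,0,-1],[0,0,0,0,-1],[0,0,0,0,-1]],
])

```text
t: 36.12
eef_pos: [0.5372, -0.1899, 0.2389]
ee_rot: [0.548, 0.448, -0.547, 0.448]
wrist_force: [-1.0, 0.7, 0.6]
finger_gap: 0.0001
```

```bash
python3 b.py; python3 lk.py 9 2>/dev/null
```

```text
t 36.12 box xyz mm [  64.3 -348.9  224.9] F box [-1.1  0.5  0.6] yaw rel -90.16 j6 -0.35
top plate top plane (expect z .1185) [ 0.0011 -0.001   0.12  ] 5966 {'+x': (-0.18, 0.01, 120), '-x': (-1.73, 0.08, 113), '+y': (0.51, -0.02, 97), '-y': (-1.23, 0.01, 100)}
 corner 0 0
 corner 1 0
 corner 2 0
 corner 3 0
scene plate top plane (expect z .1185) [-0.0038 -0.0018  0.1192] 3590 {'+x': (0.29, 0.35, 59), '-x': (0.0, 0.0, 0), '+y': (0.62, 0.07, 49), '-y': (-1.9, 0.01, 82)}
 corner 0 0
 corner 1 0
 corner 2 0
 corner 3 0
```

View pics/c9.png

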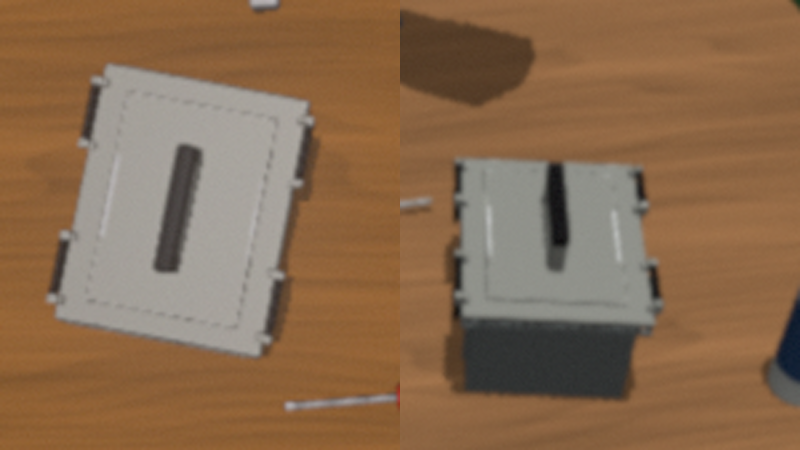

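```bash
python3 - <<'E'
from h import *
c=np.array([.543,.1647]);a=np.radians(-11.24);ex=np.array([np.cos(a),np.sin(a)]);ey=np.array([-np.sin(a),np.cos(a)])
for n in("top","scene"):
    g=cv2.cvtColor(cv2.imread(f"pics/{n}9.png"),cv2.COLOR_BGR2GRAY).astype(np.float32)
    p,d,W=cloud(n); D=W[...,:2]-c; x=D@ex;y=D@ey;z=W[...,2]
    for i,(sx,sy) in enumerate(((1,1),(-1,1),(-1,-1),(1,-1))):
        o=np.arange(80,120,1.);s=np.linspace(-.015,.015,20)
        P=c+ex*(sx*.065+s)[:,None,None]+ey*(sy*o/1000)[None,:,None]
        uv=proj(n,np.concatenate([P,np.full(P.shape[:2]+(1,),.12)],-1)).astype(np.float32)
        v=cv2.remap(g,uv[...,0],uv[...,1],1).mean(0)
        q=(abs(sx*x-.065)<.018)&(sy*y>.087)&(sy*y<.115)&(z>.08)&(z<.13)
        print(n,i,"dark from-to mm (z=.12 plane)",o[v<75][[0,-1]] if (v<75).any() else None,"cloud",q.sum(),(sy*y[q]).max().round(4) if q.any() else None,[ (round(float(np.median((sy*y)[q&(abs(z-zz)<.006)])),4) if (q&(abs(z-zz)<.006)).sum()>3 else None) for zz in(.095,.107,.119)])
E
```

```text
top 0 dark from-to mm (z=.12 plane) [88. 94.] cloud 70 0.0956 [None, 0.0898, 0.0907]
top 1 dark from-to mm (z=.12 plane) [88. 93.] cloud 67 0.0954 [None, 0.0897, 0.0899]
top 2 dark from-to mm (z=.12 plane) [87. 94.] cloud 38 0.0913 [0.0902, None, 0.0904]
top 3 dark from-to mm (z=.12 plane) [87. 94.] cloud 38 0.091 [0.0898, None, 0.089]
scene 0 dark from-to mm (z=.12 plane) [88. 94.] cloud 37 0.0935 [None, 0.0889, 0.0892]
scene 1 dark from-to mm (z=.12 plane) [88. 93.] cloud 30 0.0935 [None, 0.088, 0.0895]
scene 2 dark from-to mm (z=.12 plane) [87. 91.] cloud 30 0.0914 [0.0912, None, 0.0882]
scene 3 dark from-to mm (z=.12 plane) [87. 94.] cloud 34 0.091 [0.0907, None, 0.0881]
```

```bash
python3 -c "
from bench import ctrl,ticket
print(ctrl.get_state()['t'], ticket.hand_in())"
```

```text
the job is handed in; nothing more can be done
36.3167 None
```

I set the lid on the box by its handle and snapped all four clips shut, corner to opposite corner. The job was handed in at 36.3 s of the 72 s allowed, and no verdict is reported.

- **Lid placing:** It was lowered until the seal took its weight, with a peak side force of about 6 N. All four clips were still open when I let go.
- **Clips:** The order was clip0, clip2, then clip1, clip3. Clips 1 to 3 resisted with about 7–8 N. For clip0 I only read 3.5 N, so its peak probably fell between readings. I then pressed each one against its hard stop to confirm it was home. The highest force read was 12.6 N, against the 25 N limit.
- **Final checks:**
  - **Clips:** All four flaps look vertical, and their outlines match from clip to clip in both cameras.
  - **Lid position:** It is square with the box to about 0.1° and level within about 0.005 rad. Its centre is about 1.5 mm from the box's.
  - **Clear of everything:** The arm stood clear, and I saw no sign of the tools or can having moved.
- **Disagreement:** The cameras put the top of the plate at 119–120 mm, about 1–2 mm higher than expected. That is within the calibration error. The arm's own height reading at seating put the seat at about 112 mm, in the required range. The cameras did show the plate drop by about 0.5–1 mm as the clips closed.

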